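# Make up the field sampling kit

### The arm

A 6-joint arm with a two-finger parallel gripper is mounted at the origin on a cart in front of the work surface, level with it; the furniture and walls round the work are solid. World frame = base frame: x ahead of the robot, y to its left, z up, the work surface at z = 0. Lengths are in m, angles in rad, forces in N, time in s.
With the tool pointing down it reaches from about 0.35 to 0.85 m from the base axis. Payload 8.1 kg.
Tool frame: the origin (TCP) lies at the very end of the fingers, on their centre line; the grasp point (between the pads) lies robot.grip_point_offset behind it (robot.grip_point_offset is the distance from the TCP to the grasp point, in m); z points along the fingers, y is the line along which they close (so a half turn about z gives the same grasp; the last joint's range is limited). The gripper opens to 93 mm and grips with 3 to 60 N. Pads are 15 mm wide; open, the fingers measure 128 mm over their backs; the gripper's body (75 mm by 188 mm) begins 65 mm behind the grasp point.
Start: joints at [-1.388, 0.13, 1.488, -0, 1.523, -0.085], TCP at [0.159, -0.579, 0.219] pointing down, gripper open.
Joint ranges: [-2.96, 2.96], [-0.89, 2.26], [0.02, 2.5], [-1.34, 4.48], [0, 2.73], [-2.66, 2.66]. Speed limits (rad/s): [2.39, 2.39, 2.79, 3.14, 3.14, 3.14].

### API

Orientations are given as a rotation vector (axis times angle).
In Python, from plant import robot, eyes gives the robot as it stands. The module is installed in compiled form; this text tells all that it offers.
- The arm moves only by the tool apply_moves, never from a script. Its argument "steps" is one flat list of numbers, 7 for each row, row after row: the shift along the tool's x, y, z in units of 30 mm (1.0 is 30 mm), then the turn, a rotation vector about the tool's x, y, z in units of 6 degrees (1.0 is 6 degrees), then the opening in per cent of the stroke, from 0 (shut) to 100 (fully open). In form: [dx, dy, dz, ax, ay, az, fingers, dx, dy, dz, ax, ay, az, fingers, ...]. A call has 1 to 12 rows; each row shifts and turns the commanded pose from where the row before left it, along the tool's axes as they then stand; what a row does not reach is not made up. A row lasts 1/12 s, in which the tool goes at most 41.7 mm and 7.16 degrees, less where a joint would pass 70% of its speed; a pose out of reach is approached as far as the arm can. A call is refused whole if a number of a shift passes 1 or a number of a turn 1, either way. A call with a gripper value outside its range is refused whole. The fingers move at their own pace and stop on an object; "grip_force" is the grip in N (left out, the last holds). Time passes only in rows, so rows that do not move let the fingers close. It gives the time, the measured TCP pose, the force, the opening and the grip force at its end, in the units of the state.
- robot.read_state(): the state, without advancing time (a new reading comes with each control period).
- eyes.read_camera(name): name is "scene" or "top" or "wrist"; returns the picture (400x640x3 uint8, red, green, blue); there is no depth.
- eyes.calibration(name): a dict with "K" (3x3 intrinsics, pixels), "k1" (the pictures are not rectified: a ray, as slopes to the right and down, at radius r is drawn at 1 + k1 r^2 times it, then the intrinsics apply), "R" (3x3) and "t" (3): a world point X has camera coordinates R X + t. Camera axes: x right, y down, z forward; pixel columns grow to the right and rows downward; lengths in m; the calibration is good to about 2 mm. A picture is of the moment at which its call begins: read the wrist's pose just before it. calibration takes no time and is no camera call; for the wrist camera it gives the pose at the moment of the call.
- robot.close_job(): hands the job in; it is judged then, once.
Trained networks look in the newest picture that a camera, given by its name, has taken for a name from the list of things; names that differ only in an ending like _2 or _b are one class to them, and where a whole thing is asked for, a point or a joint stands for the part that bears it (a point fixed in the world has none). Each returns a list of dicts, best first, with "conf" (0 to 1); they miss things now and then, are a little off and sometimes report something else, mostly with a low value. They report only what shows in the picture. A call takes as long as a camera call. They do not tell look-alikes from the thing itself.
- eyes.search_frame(camera, thing): "rect" ([left, top, width, height] in pixels, round what is visible of it).
- eyes.place_of(camera, thing): "xy" ([column, row] in pixels: a listed point, or the origin of a listed thing).
The state is a dict: "t": time; "q": joint angles; "dq": joint speeds; "joint_torque": joint torques, N m; "tool_pos": TCP position; "orientation": TCP orientation; "force": force on the tool from outside, world axes, zero at the start; "wrist_torque": the same for the moment, N m; "opening": finger opening in m; "gripper_force": force on a finger pad.
Only numpy, scipy, OpenCV 4.12 (cv2) and the standard library are available. Lean on these libraries where they do the work, as an engineer would, in place of code of your own. Each camera call takes 0.05 s, during which the arm holds its last target. There are 200 camera calls.

### The job

Make up the sampling kit: slide the steel sampling tube, plain end first, into the carrier's holding sleeve until the black ring on it is at the sleeve's mouth (neither short of it nor past it), and pack the slide box and every vial and dropper bottle standing near it, left of the carrier, into the two bays of the carrier's open tray, all side by side on the tray floor, the slide box lying flat and the vials and bottles upright. Leave the timer, the red dish and the flask where they are.

Things in the scene. Friction and masses are not known exactly. Their poses are not given: they have to be found in the camera images.
- carrier: grey kit carrier, fixed: base plate 194 (x) x 160 (y) mm with an open tray and, on the tray's +x side, a level aluminium holding sleeve (see tray_in, sleeve_mouth). Origin at bench level under the tray's middle; z up
- tray_in (a point): centre of the tray's inner floor, 6 mm above the bench, axes as the carrier's. Tray inside 111 (x) x 150 (y) mm, walls 5 mm thick, 18 mm high above the floor; a wall of that height, 4 mm thick, centred at x = +12.5 mm, runs along y and parts it into bays 66 mm (-x side) and 41 mm wide; between tray and sleeve are 25 mm of free space
- sleeve_mouth (a point): centre of the sleeve's mouth, 50 mm above the bench, axes as the carrier's, facing -y. Sleeve: block 36 x 36 mm in section, 105 mm long, running from here to +y at x = +104 mm from the tray's middle. Bore round, 22 mm wide, 3 mm chamfer, open at both ends; nothing in it stops the tube at the right depth
- cradle: grey resting cradle, fixed, base 56 (x) x 150 (y) mm, origin at bench level under its middle; two V supports 12 mm thick at y = -64 and y = +60 mm, tops 54 mm above the bench, hold the tube at the start, plain end towards the cradle's +y, axis 50 mm up
- sampling_tube: level steel tube, 18 mm thick, 200 mm long, 0.12 kg. Origin on its axis at the middle of the black ring (6 mm wide, not raised); x runs towards the heavy knurled head (26 mm thick, x = +86 to +110 mm). Plain end at x = -90 mm; balance point about x = +34 mm. Home: x along the carrier's -y, origin at the sleeve's mouth; let go there it stays, drooping about 3 degrees
- slide_box: dark blue slide box, 62 (x) x 87 (y) x 33 mm, lying flat, origin at the centre of its underside; grasp it across the 62 mm
- dropper_amber: amber dropper bottle with black top, standing, origin at the centre of its underside: body 31 mm thick up to 50 mm, then a narrow top to 99 mm (may be absent)
- dropper_white: white dropper bottle with red top, standing, origin at the centre of its underside: body 37 mm thick up to about 50 mm, then a shoulder and narrow top to 96 mm (may be absent)
- vial_1: glass vial with screw cap, standing, 25 mm thick, 56 mm high; body to 44 mm, cap 23 mm thick above; origin at the centre of its underside (may be absent)
- vial_2: glass vial, same size as vial_1 (may be absent)
- vial_3: glass vial, same size as vial_1 (may be absent)
- timer: white wedge-shaped bench timer 62 x 75 x 32 mm, origin at the centre of its underside; to be left alone
- dish: red culture dish, 91 mm across, 15 mm high, origin at the centre of its underside; to be left alone
- flask: glass conical flask, 109 mm across, 152 mm high, origin at the centre of its underside; to be left alone
Mind the look-alikes: they are no part of the job. Several things have the shape of the sampling_tube; the one meant has the colours described above.

How it is judged:
At the end, for the whole second after the job is handed in: Ring mark within 5 mm of the sleeve's mouth along the bore, 6 mm across it, tube within 0.08 rad of the bore's direction; slide box and every vial and bottle present inside the tray walls, underside within 6 mm of the tray floor, tilted under 0.12 rad; all at rest (y of sampling_tube in the frame of sleeve_mouth between -0.005 and 0.005 m and x of sampling_tube in the frame of sleeve_mouth between -0.006 and 0.006 m and z of sampling_tube in the frame of sleeve_mouth between -0.006 and 0.006 m and angle between the x axis of sampling_tube and the y axis of sleeve_mouth, either way round below 0.08 rad and linear speed of each of sampling_tube, slide_box, dropper_amber, dropper_white, vial_1, vial_2, vial_3 below 0.02 m/s and x of slide_box in the frame of tray_in between -0.0255 and 0.0255 m and y of slide_box in the frame of tray_in between -0.045 and 0.045 m and z of slide_box in the frame of tray_in between -0.006 and 0.006 m and angle between each of slide_box, dropper_amber, dropper_white, vial_1, vial_2, vial_3's own z axis and vertical below 0.12 rad and x of dropper_amber in the frame of tray_in between -0.045 and 0.045 m and y of dropper_amber in the frame of tray_in between -0.0645 and 0.0645 m and z of dropper_amber in the frame of tray_in between -0.006 and 0.006 m and x of dropper_white in the frame of tray_in between -0.045 and 0.045 m and y of dropper_white in the frame of tray_in between -0.0645 and 0.0645 m and z of dropper_white in the frame of tray_in between -0.006 and 0.006 m and x of vial_1 in the frame of tray_in between -0.045 and 0.045 m and y of vial_1 in the frame of tray_in between -0.0645 and 0.0645 m and z of vial_1 in the frame of tray_in between -0.006 and 0.006 m and x of vial_2 in the frame of tray_in between -0.045 and 0.045 m and y of vial_2 in the frame of tray_in between -0.0645 and 0.0645 m and z of vial_2 in the frame of tray_in between -0.006 and 0.006 m and x of vial_3 in the frame of tray_in between -0.045 and 0.045 m and y of vial_3 in the frame of tray_in between -0.0645 and 0.0645 m and z of vial_3 in the frame of tray_in between -0.006 and 0.006 m); the robot touches nothing.
It fails at once if the timer, the dish or the flask is moved by more than 30 mm (distance of any of timer, dish, flask from where it was at the start of the episode above 0.03 m).
Of dropper_amber, dropper_white, vial_1, vial_2, vial_3 only 3 to 5 are there at a start; the rules pass over those that are not, and their reading is None.
At some moment in a run one of slide_box may be knocked a few centimetres aside while the robot is not near it.
It also fails if it takes over 210 s, if anything falls off the work surface, if the arm or the gripper's body presses on something with over 40 N, if the wrist force passes 120 N, or if a joint passes its speed limit or range.

## Working session

There is one attempt and no reset: what is moved stays moved. The work goes in short steps, Python scripts to look and compute and a tool call to move; the robot and the scene stay as the last step left them, time stands still between calls to the robot, and variables do not carry over. Pictures are saved under pics/ and viewed, at most 16 in all, crops included, and the job is handed in when it is done.

Besides the shell and the picture viewer there is one more tool, called after ">>>" by a JSON object that holds its "name" and its "arguments", one argument or row to a line. apply_moves: Moves the arm, as the interface text tells. Its arguments: {"type":"object","properties":{"steps":{"type":"array"},"grip_force":{"type":"number"}},"required":["steps"]}

```bash
mkdir -p pics; ls; python3 - <<'E'
from plant import robot, eyes
import cv2, numpy as np
s=robot.read_state(); print({k:np.round(v,3).tolist() for k,v in s.items()}); print(robot.grip_point_offset)
for c in ("scene","top"):
    im=eyes.read_camera(c); cv2.imwrite(f"pics/{c}0.png",im[:,:,::-1])
    k=eyes.calibration(c); print(c,{a:np.round(b,3).tolist() for a,b in k.items()})
    for n in ["carrier","tray_in","sleeve_mouth","cradle","sampling_tube","slide_box","dropper_amber","dropper_white","vial_1","timer","dish","flask"]:
        print(n,[(round(d["conf"],2),np.round(d["xy"]).tolist()) for d in eyes.place_of(c,n)][:5])
E
```

```text
pics
{'t': 0.0, 'q': [-1.388, 0.131, 1.489, 0.0, 1.523, -0.085], 'dq': [-0.0, 0.0, 0.001, 0.001, 0.002, -0.001], 'joint_torque': [0.002, -55.985, -49.175, 0.077, 0.036, -0.0], 'tool_pos': [0.159, -0.578, 0.218], 'orientation': [-3.112, -0.419, 0.0], 'force': [0.435, -0.67, 0.583], 'wrist_torque': [-0.044, -0.033, 0.016], 'gripper_force': 0.0, 'opening': 0.093}
0.0188
scene {'K': [[486.646, 0.0, 323.13], [0.0, 486.646, 197.68], [0.0, 0.0, 1.0]], 'k1': -0.084, 'R': [[-0.434, -0.901, 0.024], [-0.521, 0.229, -0.822], [0.735, -0.369, -0.568]], 't': [0.216, 0.361, 0.974]}
carrier [(0.91, [299.0, 235.0])]
tray_in [(0.96, [302.0, 228.0])]
sleeve_mouth [(0.64, [308.0, 192.0])]
cradle []
sampling_tube [(0.59, [321.0, 173.0])]
slide_box [(0.6, [242.0, 276.0]), (0.6, [234.0, 242.0])]
dropper_amber []
dropper_white [(0.9, [182.0, 270.0])]
vial_1 [(0.69, [236.0, 244.0]), (0.56, [226.0, 223.0])]
timer [(0.59, [257.0, 192.0])]
dish [(0.87, [385.0, 251.0])]
flask []
top {'K': [[413.508, 0.0, 317.557], [0.0, 413.508, 203.995], [0.0, 0.0, 1.0]], 'k1': -0.06, 'R': [[-0.015, -1.0, -0.004], [-0.975, 0.015, -0.22], [0.22, 0.001, -0.976]], 't': [-0.007, 0.56, 1.207]}
carrier [(0.83, [298.0, 215.0]), (0.33, [407.0, 248.0]), (0.26, [298.0, 218.0])]
tray_in [(0.78, [295.0, 219.0]), (0.16, [298.0, 216.0])]
sleeve_mouth [(0.93, [315.0, 182.0])]
cradle [(0.79, [410.0, 248.0])]
sampling_tube [(0.77, [414.0, 247.0]), (0.61, [351.0, 145.0])]
slide_box [(0.55, [230.0, 250.0])]
dropper_amber [(0.3, [295.0, 219.0])]
dropper_white [(0.76, [187.0, 229.0])]
vial_1 [(0.59, [243.0, 182.0]), (0.4, [241.0, 211.0])]
timer [(0.8, [280.0, 145.0]), (0.7, [346.0, 272.0])]
dish [(0.95, [347.0, 272.0])]
flask [(0.65, [427.0, 172.0])]
```

```bash
python3 - <<'E'
import cv2
a=cv2.imread("pics/top0.png"); cv2.imwrite("pics/top0c.png",cv2.resize(a[100:340,150:470],None,fx=2.5,fy=2.5,interpolation=cv2.INTER_CUBIC))
E
```

```text
(no output)
```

View pics/top0c.png

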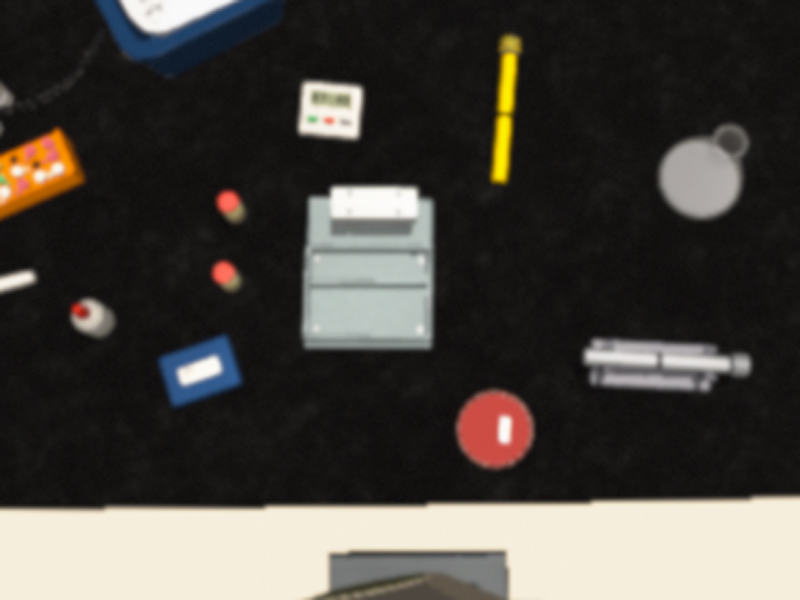

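View pics/scene0.png

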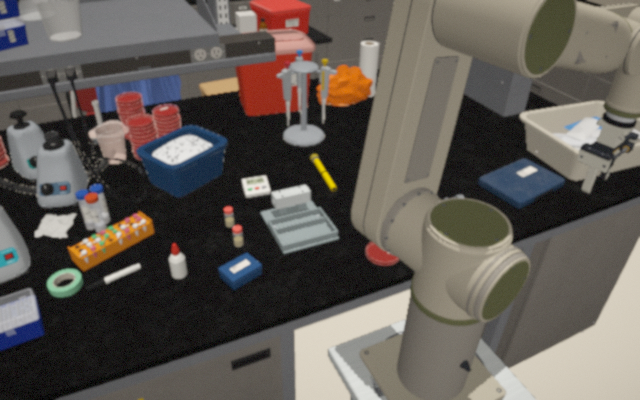

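The top crop (2.5x, offset 150,100) shows the carrier at (370,270) with its sleeve block at the top facing right. The steel tube is on the cradle at (660,360), head to the right, and the yellow tube is the look-alike. The vials are at (230,205) and (226,275), the white dropper at (92,318) and the slide box at (200,370). I see no amber bottle.

```bash
cat > h.py <<'E'
from plant import robot, eyes
import numpy as np, cv2
from scipy.spatial.transform import Rotation as Ro
def save(c,n):
    im=eyes.read_camera(c); cv2.imwrite(f"pics/{n}.png",im[:,:,::-1]); return im
def ray(k,uv):
    K=k["K"]; d=np.array([(uv[0]-K[0][2])/K[0][0],(uv[1]-K[1][2])/K[1][1]]); s=d.copy()
    for _ in range(20): s=d/(1+k["k1"]*(s@s))
    R=np.array(k["R"]); return -R.T@np.array(k["t"]), R.T@np.r_[s,1]
def pix2z(k,uv,z):
    o,d=ray(k,uv); return o+d*(z-o[2])/d[2]
def proj(k,X):
    c=np.asarray(X)@np.array(k["R"]).T+np.array(k["t"]); s=c[...,:2]/c[...,2:]
    s=s*(1+k["k1"]*(s**2).sum(-1,keepdims=True)); K=np.array(k["K"]); return s*[K[0,0],K[1,1]]+K[:2,2]
def st():
    s=robot.read_state(); R=Ro.from_rotvec(s["orientation"]); return s,np.array(s["tool_pos"]),R
def down(yaw): # tool y at angle yaw (rad) from world x, tool z down
    c,s_=np.cos(yaw),np.sin(yaw); y=np.array([c,s_,0]); z=np.array([0,0,-1.]); return Ro.from_matrix(np.c_[np.cross(y,z),y,z])
def go(p,yaw=None,half=True):
    """units of shift in the present tool frame to TCP p, then total turn units"""
    s,tp,R=st(); d=R.inv().apply(np.array(p)-tp)/.03
    print("t",round(s["t"],2),"tcp",tp.round(4),"open",round(s["opening"],4),"F",np.round(s["force"],1),"shift",d.round(2),end=" ")
    if yaw is not None:
        c=[(R.inv()*down(yaw+a)).as_rotvec() for a in (0,np.pi)]; c=min(c,key=np.linalg.norm) if half else c[0]
        print("turn",(np.degrees(c)/6).round(2),"n/12",end="")
    print(" q1,q6",np.round([s["q"][0],s["q"][5]],2))
E
python3 - <<'E'
from h import *
k=eyes.calibration("top")
c=lambda x,y:(150+x/2.5,100+y/2.5)
P=lambda n,x,y,z:print(n,pix2z(k,c(x,y),z).round(3))
P("vialA cap",229,202,.056);P("vialB cap",224,272,.056);P("white tip",80,310,.096)
for q in [(159,355),(228,337),(242,381),(175,405)]:P("box",*q,.033)
for q in [(302,348),(433,348),(433,200),(308,198)]:P("carrier base",*q,.0)
for q in [(331,187),(418,187),(418,219),(331,219)]:P("sleeve top",*q,.068)
P("tube plain",584,356,.05);P("ring",660,361,.05);P("head",750,364,.05)
P("flask",700,178,.0);P("flask top",730,141,.152);P("dish",495,429,.015);P("timer",330,110,.02)
for n in ["carrier","tray_in","sleeve_mouth","cradle","sampling_tube","slide_box","dropper_white","vial_1"]:
    for d in eyes.place_of("top",n): print(n,round(d["conf"],2),pix2z(k,d["xy"],{"tray_in":.006,"sleeve_mouth":.05,"sampling_tube":.05}.get(n,0)).round(3))
E
```

```text
vialA cap [0.64  0.222 0.056]
vialB cap [0.55  0.225 0.056]
white tip [0.498 0.389 0.096]
box [0.451 0.308 0.033]
box [0.473 0.223 0.033]
box [0.418 0.204 0.033]
box [0.389 0.286 0.033]
carrier base [0.462 0.135 0.   ]
carrier base [ 0.46  -0.031  0.   ]
carrier base [ 0.654 -0.035  0.   ]
carrier base [0.66  0.129 0.   ]
sleeve top [0.654 0.093 0.068]
sleeve top [ 0.652 -0.016  0.068]
sleeve top [ 0.611 -0.015  0.068]
sleeve top [0.613 0.092 0.068]
tube plain [ 0.44  -0.214  0.05 ]
ring [ 0.433 -0.307  0.05 ]
head [ 0.427 -0.417  0.05 ]
flask [ 0.679 -0.387  0.   ]
flask top [ 0.678 -0.383  0.152]
dish [ 0.356 -0.106  0.015]
timer [0.774 0.099 0.02 ]
carrier 0.83 [0.539 0.048 0.   ]
carrier 0.33 [ 0.428 -0.297  0.   ]
carrier 0.26 [0.531 0.048 0.   ]
tray_in 0.78 [0.525 0.056 0.006]
tray_in 0.16 [0.536 0.048 0.006]
sleeve_mouth 0.93 [ 0.633 -0.007  0.05 ]
cradle 0.79 [ 0.428 -0.305  0.   ]
sampling_tube 0.77 [ 0.425 -0.305  0.05 ]
sampling_tube 0.61 [ 0.755 -0.126  0.05 ]
slide_box 0.55 [0.428 0.262 0.   ]
dropper_white 0.76 [0.499 0.404 0.   ]
vial_1 0.59 [0.652 0.229 0.   ]
vial_1 0.4 [0.555 0.233 0.   ]
```

```bash
python3 - <<'E'
from h import *
go([.43,-.34,.22],np.radians(-3.7))
s,tp,R=st(); T=R.apply([0,0,1]); k=eyes.calibration("wrist"); print("cam in tool",(R.inv().apply(-np.array(k["R"]).T@k["t"]-tp)).round(3),(R.inv().as_matrix()@np.array(k["R"]).T).round(2).tolist(),k["K"][0][0],k["k1"])
E
```

```text
t 1.7 tcp [ 0.1588 -0.5786  0.2186] open 0.0932 F [-0.1  0.5  0.9] shift [10.82 -5.28 -0.05] turn [ -0.    -0.   -11.83] n/12 q1,q6 [-1.39 -0.09]
cam in tool [ 0.071 -0.001 -0.167] [[0.0, -0.97, -0.25], [1.0, 0.0, -0.0], [0.0, -0.25, 0.97]] 290.3050312613222 -0.035407967036480935
```

>>> {"name": "apply_moves", "arguments": {
  "steps": [0.9,-0.44,0,0,0,0,100,0.9,-0.44,0,0,0,0,100,0.9,-0.44,0,0,0,0,100,0.9,-0.44,0,0,0,0,100,0.9,-0.44,0,0,0,0,100,0.9,-0.44,0,0,0,0,100,0.9,-0.44,0,0,0,0,100,0.9,-0.44,0,0,0,0,100,0.9,-0.44,0,0,0,0,100,0.9,-0.44,0,0,0,0,100,0.9,-0.44,0,0,0,0,100,0.9,-0.44,0,0,0,0,100],
  "grip_force": 40
}}

```text
t: 2.7
tool_pos: [0.4303, -0.339, 0.2188]
orientation: [3.113, 0.419, 0.0]
force: [0.2, 0.0, 0.0]
opening: 0.093
gripper_force: 0.0
```

>>> {"name": "apply_moves", "arguments": {
  "steps": [0,0,0,0,0,-0.99,100,0,0,0,0,0,-0.99,100,0,0,0,0,0,-0.99,100,0,0,0,0,0,-0.99,100,0,0,0,0,0,-0.99,100,0,0,0,0,0,-0.99,100,0,0,0,0,0,-0.99,100,0,0,0,0,0,-0.99,100,0,0,0,0,0,-0.99,100,0,0,0,0,0,-0.99,100,0,0,0,0,0,-0.99,100,0,0,0,0,0,-0.94,100]
}}

```text
t: 3.7
tool_pos: [0.4293, -0.3401, 0.2187]
orientation: [2.286, 2.155, 0.0]
force: [0.2, 0.6, -0.1]
opening: 0.0927
gripper_force: 0.0
```

```bash
python3 - <<'E'
from h import *
go([.43,-.34,.22],np.radians(-3.7))
k=eyes.calibration("wrist"); save("wrist","w1")
for n in ["sampling_tube","cradle"]:
    print(n,[(round(d["conf"],2),d["xy"],pix2z(k,d["xy"],.05).round(4)) for d in eyes.place_of("wrist",n)])
E
```

```text
t 3.7 tcp [ 0.4293 -0.3401  0.2187] open 0.0927 F [ 0.2  0.6 -0.1] shift [ 0.01  0.02 -0.04] turn [0.   0.   0.05] n/12 q1,q6 [-0.76 -0.7 ]
sampling_tube [(0.89, [320.2, 155.8], array([ 0.436 , -0.3021,  0.05  ]))]
cradle [(0.76, [318.3, 155.3], array([ 0.4339, -0.3014,  0.05  ]))]
```

View pics/w1.png

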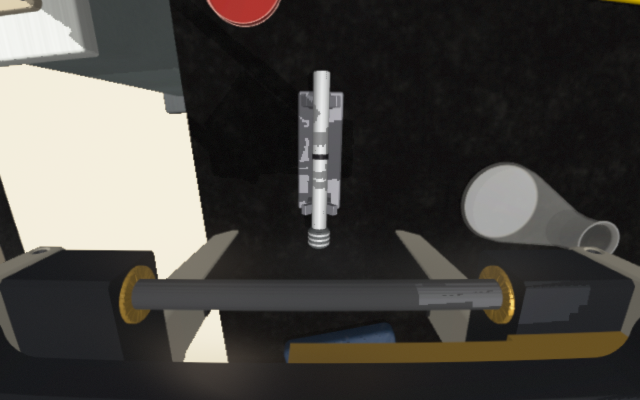

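The wrist view shows the tube running vertically in the cradle: plain end at (321,71), ring at (320,156), head end at (319,247).

```bash
python3 - <<'E'
from h import *
k=eyes.calibration("wrist"); im=cv2.imread("pics/w1.png").astype(int)
g=im.min(2)
for r in (80,85,88,225):
    row=g[r]; c=np.where(row[300:345]>110)[0]+300; print(r,c.min(),c.max(),pix2z(k,((c.min()+c.max())/2,r),.05).round(4))
print("col320",g[60:260:1,321].tolist())
for v in (71,156,230,247): print(v,pix2z(k,(320.3,v),.05).round(4))
tp=st()[1]; print("tcp",proj(k,tp),"grip pt at tube", proj(k,[tp[0],tp[1],.05]))
E
```

```text
80 314 329 [ 0.4429 -0.2208  0.05  ]
85 314 329 [ 0.4426 -0.2259  0.05  ]
88 314 328 [ 0.4418 -0.2289  0.05  ]
225 312 325 [ 0.429  -0.3855  0.05  ]
col320 [17, 19, 20, 19, 19, 17, 15, 19, 13, 26, 97, 210, 221, 221, 221, 221, 222, 223, 223, 223, 224, 224, 225, 225, 225, 225, 226, 226, 226, 227, 227, 227, 227, 227, 227, 228, 227, 228, 228, 228, 228, 228, 229, 229, 229, 230, 229, 229, 230, 230, 230, 230, 229, 227, 229, 231, 231, 231, 230, 230, 231, 231, 231, 231, 231, 231, 231, 231, 231, 231, 231, 227, 165, 144, 143, 143, 144, 142, 143, 143, 143, 142, 142, 142, 155, 222, 228, 231, 231, 232, 231, 231, 231, 224, 128, 71, 65, 66, 66, 111, 224, 231, 230, 230, 230, 230, 229, 230, 230, 230, 230, 220, 150, 136, 136, 137, 136, 139, 164, 223, 227, 220, 149, 134, 134, 134, 134, 135, 154, 220, 225, 224, 224, 224, 224, 224, 223, 223, 223, 222, 222, 222, 221, 222, 221, 221, 220, 220, 220, 220, 219, 219, 218, 218, 218, 217, 217, 217, 217, 215, 214, 214, 214, 214, 214, 212, 212, 211, 198, 124, 84, 83, 74, 100, 128, 195, 211, 145, 115, 137, 213, 204, 120, 97, 155, 203, 160, 98, 66, 33, 29, 28, 28, 28, 29, 29, 30, 32, 34, 32]
71 [ 0.4422 -0.2116  0.05  ]
156 [ 0.4364 -0.3023  0.05  ]
230 [ 0.4308 -0.3921  0.05  ]
247 [ 0.4294 -0.4145  0.05  ]
tcp [316.14307407 245.30789001] grip pt at tube [316.31868888 188.6019025 ]
```

```bash
python3 - <<'E'
from h import *
k=eyes.calibration("wrist")
print("ring",pix2z(k,(320.3,156.7),.059).round(4))
go([.4328,-.341,.0312],np.radians(-4.6))
E
```

```text
ring [ 0.4363 -0.3022  0.059 ]
t 3.85 tcp [ 0.4293 -0.3401  0.2187] open 0.0931 F [ 0.  -0.   0.3] shift [-0.02  0.12  6.25] turn [0.   0.   0.13] n/12 q1,q6 [-0.76 -0.7 ]
```

>>> {"name": "apply_moves", "arguments": {
  "steps": [-0.02,0.12,0.5,0,0,0.13,60,0,0,0.9,0,0,0,60,0,0,0.9,0,0,0,60,0,0,0.9,0,0,0,60,0,0,0.9,0,0,0,60,0,0,0.9,0,0,0,60,0,0,0.7,0,0,0,60,0,0,0.4,0,0,0,60,0,0,0.15,0,0,0,60,0,0,0,0,0,0,60]
}}

```text
t: 4.68
tool_pos: [0.4324, -0.3405, 0.0304]
orientation: [-2.307, -2.13, 0.0]
force: [-0.8, 0.8, 0.1]
opening: 0.0553
gripper_force: 0.0
```

>>> {"name": "apply_moves", "arguments": {
  "steps": [0,0,0,0,0,0,0,0,0,0,0,0,0,0,0,0,0,0,0,0,0,0,0,0,0,0,0,0,0,0,0,0,0,0,0,0,0,0,0,0,0,0,0,0,0,0,0,0,0,0,0,0,0,0,0,0]
}}

```text
t: 5.35
tool_pos: [0.4326, -0.3411, 0.0314]
orientation: [-2.306, -2.133, 0.001]
force: [-3.9, 1.1, 4.7]
opening: 0.0171
gripper_force: 40.0
```

>>> {"name": "apply_moves", "arguments": {
  "steps": [0,0,0.3,0,0,0,0,0,0,-0.6,0,0,0,0,0,0,-0.8,0,0,0,0,0,0,-1,0,0,0,0,0,0,-1,0,0,0,0,0,0,-0.6,0,0,0,0,0,0,-0.3,0,0,0,0,0,0,0,0,0,0,0]
}}

```text
t: 6.02
tool_pos: [0.4341, -0.342, 0.1535]
orientation: [2.303, 2.131, 0.001]
force: [0.7, -0.2, -1.3]
opening: 0.017
gripper_force: 40.0
```

>>> {"name": "apply_moves", "arguments": {
  "steps": [0.7,0.2,0,0,0,0,0,0.9,0.3,0,0,0,0,0,0.9,0.6,0,0,0,0,0,0.9,0.8,0,0,0,0,0,0.8,0.8,0,0,0,0,0,0.7,0.8,0,0,0,0,0,0.6,0.8,0,0,0,0,0,0.5,0.8,0,0,0,0,0,0.35,0.7,0,0,0,0,0,0.2,0.36,0,0,0,0,0,0,0,0,0,0,0,0,0,0,0,0,0,0,0]
}}

```text
t: 7.02
tool_pos: [0.6314, -0.1587, 0.1483]
orientation: [-2.303, -2.132, 0.003]
force: [0.6, -0.2, -1.5]
opening: 0.0167
gripper_force: 40.0
```

```bash
python3 - <<'E'
from h import *
go([.633,-.16,.0312],0)
k=eyes.calibration("wrist"); save("wrist","w2")
for n in ["sampling_tube","sleeve_mouth","tray_in","carrier"]:
    print(n,[(round(d["conf"],2),d["xy"],pix2z(k,d["xy"],{"tray_in":.006,"carrier":0,"sleeve_mouth":.05}.get(n,.17)).round(4)) for d in eyes.place_of("wrist",n)])
E
```

```text
t 7.02 tcp [ 0.6314 -0.1587  0.1483] open 0.0167 F [ 0.6 -0.2 -1.5] shift [-0.04  0.07  3.9 ] turn [-0.04 -0.01 -0.73] n/12 q1,q6 [-0.32 -0.25]
sampling_tube [(0.72, [318.0, 187.7], array([ 0.6355, -0.1181,  0.17  ])), (0.68, [444.8, 159.2], array([ 0.6998, -0.1084,  0.17  ]))]
sleeve_mouth [(0.82, [307.2, 37.1], array([ 0.6344, -0.0151,  0.05  ]))]
tray_in []
carrier []
```

View pics/w2.png

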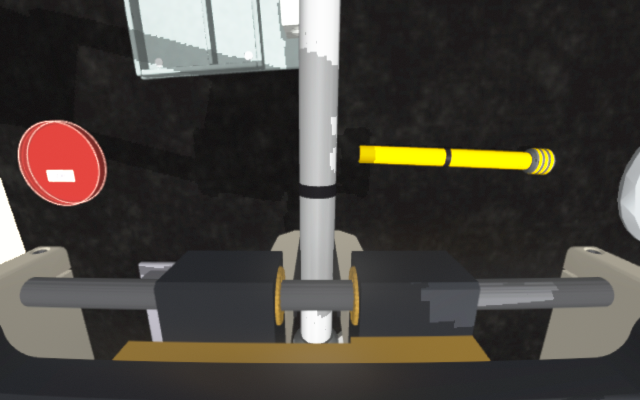

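The wrist view shows the held tube running vertically with its ring at (318,190), and the carrier edge at top left with the sleeve hidden behind the tube. I'll raise the arm and look at the carrier from the side.

>>> {"name": "apply_moves", "arguments": {
  "steps": [0,0,-0.9,0,0,-0.73,0,0.3,-0.2,-1,0,0,0,0,0.8,-0.3,-1,0,0,0,0,0.9,-0.3,-0.6,0,0,0,0,0.9,-0.3,0,0,0,0,0,0.8,-0.3,0,0,0,0,0,0.5,-0.3,0,0,0,0,0,0.2,-0.2,0,0,0,0,0,0,0,0,0,0,0,0,0,0,0,0,0,0,0]
}}

```text
t: 8.1
tool_pos: [0.5755, -0.028, 0.2564]
orientation: [2.222, 2.219, 0.0]
force: [-0.1, -0.4, -0.3]
opening: 0.0169
gripper_force: 40.0
```

```bash
python3 - <<'E'
from h import *
go([.633,-.16,.0312],0)
k=eyes.calibration("wrist"); save("wrist","w3")
for n in ["sampling_tube","sleeve_mouth","tray_in","carrier","vial_1","slide_box"]:
    print(n,[(round(d["conf"],2),d["xy"],pix2z(k,d["xy"],{"tray_in":.006,"carrier":0,"sleeve_mouth":.05}.get(n,.0)).round(4)) for d in eyes.place_of("wrist",n)])
im=cv2.imread("pics/w2.png").astype(int); g=im.min(2)
for r in range(90,235,10):
    seg=g[r,285:355]; on=np.where(seg>100)[0]+285; print(r,on.min() if len(on) else None,on.max() if len(on) else None)
E
```

```text
t 8.1 tcp [ 0.5755 -0.028   0.2564] open 0.0169 F [-0.1 -0.4 -0.3] shift [-4.39  1.92  7.51] turn [ 0.01  0.01 -0.01] n/12 q1,q6 [-0.14 -0.14]
sampling_tube [(0.9, [319.5, 189.8], array([ 0.5804, -0.0486,  0.    ])), (0.75, [438.9, 242.8], array([ 0.7687, -0.134 ,  0.    ]))]
sleeve_mouth [(0.87, [364.4, 170.0], array([ 0.6378, -0.0117,  0.05  ]))]
tray_in [(0.8, [284.1, 121.9], array([0.531 , 0.0491, 0.006 ]))]
carrier [(0.79, [289.3, 119.5], array([0.5378, 0.0525, 0.    ])), (0.4, [364.4, 170.0], array([ 0.6461, -0.019 ,  0.    ]))]
vial_1 []
slide_box []
90 299 337
100 299 337
110 299 336
120 299 336
130 300 336
140 300 336
150 300 336
160 300 335
170 300 335
180 300 335
190 None None
200 300 334
210 300 334
220 300 334
230 300 334
```

View pics/w3.png

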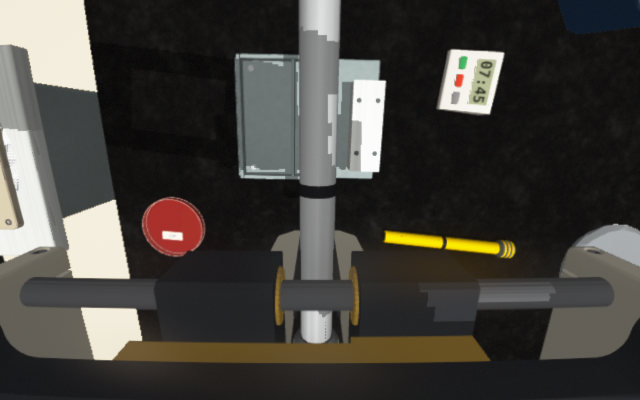

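```bash
python3 - <<'E'
import cv2
a=cv2.imread("pics/w3.png"); cv2.imwrite("pics/w3c.png",cv2.resize(a[45:190,230:395],None,fx=4,fy=4,interpolation=cv2.INTER_CUBIC))
E
```

```text
(no output)
```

View pics/w3c.png

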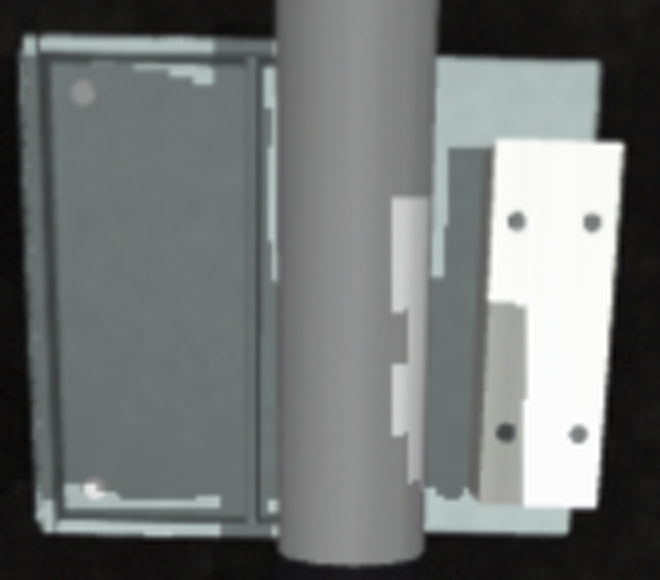

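The crop (4x, offset 230,45) shows the sleeve top corners at about (496,139), (624,142), (597,508) and (481,504). The tray's outer corners are at (22,36) and (38,532).

```bash
python3 - <<'E'
from h import *
from scipy.optimize import least_squares as LS
k=eyes.calibration("wrist")
c=np.array([[496,139],[624,142],[597,508],[481,504],[22,36],[38,532],[249,57],[249,520]])/4+[230,45]-.375
def model(p):
    m=p[3]
    L=np.array([[.086,m+.105,.068],[.122,m+.105,.068],[.122,m,.068],[.086,m,.068],[-.0605,.08,.024],[-.0605,-.08,.024],[.0105,.075,.024],[.0105,-.075,.024]])
    a=p[2]; R=np.array([[np.cos(a),-np.sin(a)],[np.sin(a),np.cos(a)]]); L[:,:2]=L[:,:2]@R.T+p[:2]; return L
f=lambda p:(proj(k,model(p))-c).ravel()
r=LS(f,[.53,.05,0,-.055]); p=r.x; print("carrier wrist",p.round(4),"yaw deg",np.degrees(p[2]).round(2)); print(r.fun.reshape(-1,2).round(1).tolist())
a=p[2]; print("mouth",p[0]+.104*np.cos(a)-p[3]*np.sin(a),p[1]+.104*np.sin(a)+p[3]*np.cos(a))
for z in (.006,.068):pass
# with top camera: full points
kt=eyes.calibration("top")
ct=np.array([[331,187],[418,187],[418,219],[331,219]])/2.5+[150,100]-.3
def ft(p):
    m=model(p); return (proj(kt,m[[0,2,3]][:, :])-0).ravel()
print("top: predicted crop px of sleeve top corners",((proj(kt,model(p)[:6])-[150,100]+.3)*2.5).round(0).tolist())
# tube fit from w2 in tool frame: use calibration relative to tool (current)
s,tp,R=st(); Rt=R.as_matrix(); Rc=np.array(k["R"])@Rt; tc=np.array(k["R"])@tp+k["t"]; kk=dict(K=k["K"],k1=k["k1"],R=Rc,t=tc) # tool frame cam
im=cv2.imread("pics/w3.png").astype(int); im2=cv2.imread("pics/w2.png").astype(int)
rows=np.array([100,120,140,160,180,200,210,220,230]); ed=[]
for r_ in rows:
    row=im2[r_].min(1).astype(float); 
    L=[i+(60-row[i])/(row[i+1]-row[i]) for i in range(285,315) if row[i]<60<=row[i+1]]; Rr=[i+(row[i]-60)/(row[i]-row[i+1]) for i in range(325,350) if row[i]>=60>row[i+1]]
    ed.append([L[0] if L else np.nan,Rr[-1] if Rr else np.nan])
ed=np.array(ed); print(np.c_[rows,ed].round(1).tolist())
def res(p): # axis point at tool x=0: (0,p0,p1), dir (1,p2,p3)
    d=np.array([1,p[2],p[3]]); d/=np.linalg.norm(d); out=[]
    for r_,e in zip(rows,ed):
        for u,sg in zip(e,(-1,1)):
            if np.isnan(u): continue
            o,v=ray(kk,(u,r_)); n=np.cross(v,d); n/=np.linalg.norm(n); out.append(abs((np.array([0,p[0],p[1]])-o)@n)-.009)
    return np.array(out)*1000
q=LS(res,[0.0,-.019,0,0]); print("tube y,z off",q.x.round(4),"rms",q.fun.std().round(2))
# ring centre on top surface
o,v=ray(kk,(318,190.5)); z=q.x[1]-.009; print("ring tool xyz",(o+v*(z-o[2])/v[2]).round(4))
o,v=ray(kk,(319,191)); print("w3?")
E
```

```text
carrier wrist [ 0.5321  0.0524 -0.0242 -0.06  ] yaw deg -1.39
[[0.5, 0.1], [-0.2, 0.2], [-0.1, -0.3], [-0.3, -0.0], [0.2, -0.5], [1.1, 0.3], [-0.5, -0.5], [-0.7, 0.9]]
mouth 0.6345975630993098 -0.010031874194397696
top: predicted crop px of sleeve top corners [[329.0, 215.0], [330.0, 187.0], [415.0, 187.0], [414.0, 215.0], [301.0, 337.0], [429.0, 338.0]]
[[100.0, 298.2, 337.9], [120.0, 298.2, 337.6], [140.0, 298.4, 336.9], [160.0, 298.4, 336.6], [180.0, 298.6, 335.8], [200.0, 298.9, 335.3], [210.0, 298.9, 334.9], [220.0, 298.9, 334.8], [230.0, 292.6, 340.9]]
tube y,z off [ 1.000e-04 -5.260e-02  1.050e-02  3.702e-01] rms 0.81
ring tool xyz [ 0.0481  0.0008 -0.0616]
w3?
```

```bash
cat > tube.py <<'E'
from h import *
from scipy.optimize import least_squares as LS
def tube(name,rows,ringrow):
    k=eyes.calibration("wrist"); s,tp,R=st()
    kk=dict(K=k["K"],k1=k["k1"],R=np.array(k["R"])@R.as_matrix(),t=np.array(k["R"])@tp+k["t"])
    im=cv2.imread(name).astype(float); ob=[]
    for r_ in rows:
        row=im[r_].min(1)
        L=[i+(60-row[i])/(row[i+1]-row[i]) for i in range(285,315) if row[i]<60<=row[i+1]]; Rr=[i+(row[i]-60)/(row[i]-row[i+1]) for i in range(325,350) if row[i]>=60>row[i+1]]
        if L: ob.append((L[-1],r_))
        if Rr: ob.append((Rr[0],r_))
    def res(p):
        d=np.array([1,p[2],p[3]]); d/=np.linalg.norm(d); out=[]
        for u in ob:
            o,v=ray(kk,u); n=np.cross(v,d); n/=np.linalg.norm(n); out.append(abs((np.array([.05,p[0],p[1]])-o)@n)-.009)
        return np.array(out)*1000
    q=LS(res,[0.0,-.019,0,0]); z=q.x[1]-.009; o,v=ray(kk,(318,ringrow))
    print("tube at x=50: y,z",q.x[:2].round(4),"yaw,pitch",q.x[2:].round(4),"rms",q.fun.std().round(2),"ring",(o+v*(z-o[2])/v[2]).round(4),len(ob))
E
python3 - <<'E'
from tube import *
tube("pics/w2.png",range(90,180,5),190.5)
tube("pics/w2.png",[*range(90,180,5),*range(200,225,4)],190.5)
tube("pics/w3.png",[*range(200,226,4)],190.5)
im=cv2.imread("pics/w2.png"); print(im[180:202,318].min(1)); im=cv2.imread("pics/w3.png"); print(im[180:202,318].min(1))
E
```

```text
tube at x=50: y,z [ 0.0007 -0.0284] yaw,pitch [0.0083 0.0002] rms 0.04 ring [ 0.0428  0.001  -0.0374] 36
tube at x=50: y,z [ 0.0007 -0.0281] yaw,pitch [ 0.0089 -0.014 ] rms 0.04 ring [ 0.0427  0.001  -0.0371] 50
tube at x=50: y,z [ 0.0007 -0.0229] yaw,pitch [0.0093 0.0682] rms 0.02 ring [ 0.0416  0.001  -0.0319] 14
[202 201 202 201 201 191 123  54  39  37  37  37  37  37  37  37  37  42
  92 192 200 201]
[144 145 143 143 144 135  88  35  25  23  25  25  22  23  22  23  24  26
  64 137 144 143]
```

```bash
python3 - <<'E'
from h import *
k=eyes.calibration("wrist")
for u in ((384,237),(515,250),(445,243),(389,243)): print(pix2z(k,u,.01).round(3))
go([.6304,-.157,.15],np.radians(-.88))
E
```

```text
[ 0.678 -0.12   0.01 ]
[ 0.886 -0.143  0.01 ]
[ 0.773 -0.13   0.01 ]
[ 0.687 -0.129  0.01 ]
t 8.45 tcp [ 0.5757 -0.028   0.2559] open 0.0168 F [ 0.5 -0.3 -0.6] shift [-4.3   1.83  3.53] turn [-0.    0.    0.13] n/12 q1,q6 [-0.14 -0.14]
```

>>> {"name": "apply_moves", "arguments": {
  "steps": [-0.7,0,0,0,0,0.13,0,-0.9,0.1,0,0,0,0,0,-0.9,0.2,0,0,0,0,0,-0.8,0.3,0.3,0,0,0,0,-0.6,0.4,0.7,0,0,0,0,-0.4,0.4,0.9,0,0,0,0,0,0.3,0.9,0,0,0,0,0,0.13,0.9,0,0,0,0,0,0,0.9,0,0,0,0,0,0,0.6,0,0,0,0,0,0,0,0,0,0,0,0,0,0,0,0,0,0]
}}

```text
t: 9.45
tool_pos: [0.6278, -0.1571, 0.0988]
orientation: [-2.236, -2.202, 0.002]
force: [0.2, 0.5, -0.3]
opening: 0.017
gripper_force: 40.0
```

```bash
python3 - <<'E'
from h import *
go([.6304,-.157,.022],np.radians(-.88))
go([.6330,-.052,.022],np.radians(-.88))
E
```

```text
t 9.45 tcp [ 0.6278 -0.1571  0.0988] open 0.017 F [ 0.2  0.5 -0.3] shift [0.   0.1  2.56] turn [-0.03 -0.01  0.  ] n/12 q1,q6 [-0.32 -0.31]
t 9.45 tcp [ 0.6278 -0.1571  0.0988] open 0.017 F [ 0.2  0.5 -0.3] shift [3.5  0.13 2.56] turn [-0.03 -0.01  0.  ] n/12 q1,q6 [-0.32 -0.31]
```

Descend and look at it against the mouth.

>>> {"name": "apply_moves", "arguments": {
  "steps": [0,0.1,0.4,0,0,0,0,0,0,0.8,0,0,0,0,0,0,0.8,0,0,0,0,0,0,0.4,0,0,0,0,0,0,0.16,0,0,0,0,0,0,0,0,0,0,0,0,0,0,0,0,0,0]
}}

```text
t: 10.03
tool_pos: [0.6328, -0.1575, 0.0247]
orientation: [2.237, 2.204, 0.001]
force: [0.3, -0.2, -1.0]
opening: 0.0171
gripper_force: 40.0
```

```bash
python3 - <<'E'
from h import *
go([.6330,-.052,.022],np.radians(-.88))
a=save("wrist","w4"); b=save("scene","s4")
a=cv2.resize(a[0:110,250:410],None,fx=4,fy=4); b=cv2.resize(b[150:260,240:400],None,fx=4,fy=4)
cv2.imwrite("pics/w4c.png",a[:,:,::-1]); cv2.imwrite("pics/s4c.png",b[:,:,::-1])
E
```

```text
t 10.03 tcp [ 0.6328 -0.1575  0.0247] open 0.0171 F [ 0.3 -0.2 -1. ] shift [ 3.52 -0.05  0.09] turn [0.02 0.   0.  ] n/12 q1,q6 [-0.32 -0.31]
```

View pics/w4c.png

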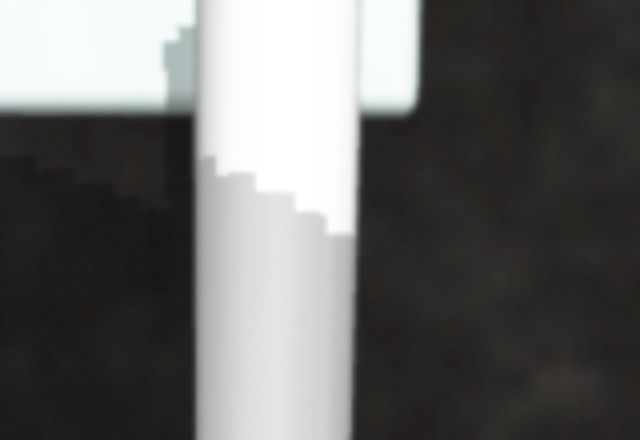

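>>> {"name": "apply_moves", "arguments": {
  "steps": [0,-0.05,0.09,0,0,0,0,0.2,0,0,0,0,0,0,0.2,0,0,0,0,0,0,0.2,0,0,0,0,0,0,0.2,0,0,0,0,0,0,0.2,0,0,0,0,0,0,0,0,0,0,0,0,0]
}}

```text
t: 10.72
tool_pos: [0.6326, -0.131, 0.0231]
orientation: [2.235, 2.197, -0.001]
force: [2.5, 1.4, -0.2]
opening: 0.0169
gripper_force: 39.8
```

```bash
python3 - <<'E'
from h import *
go([.6330,-.052,.022],np.radians(-.88))
print(robot.read_state()["wrist_torque"])
E
```

```text
t 10.72 tcp [ 0.6326 -0.131   0.0231] open 0.0169 F [ 2.5  1.4 -0.2] shift [ 2.63 -0.03  0.02] turn [ 0.05  0.05 -0.02] n/12 q1,q6 [-0.28 -0.26]
[ 0.24551499 -0.37927187 -0.20643895]
```

>>> {"name": "apply_moves", "arguments": {
  "steps": [0.2,0.03,0,0,0,0,0,0.3,0,0,0,0,0,0,0.3,0,0,0,0,0,0,0.3,0,0,0,0,0,0,0.3,0,0,0,0,0,0,0,0,0,0,0,0,0,0,0,0,0,0,0,0]
}}

```text
t: 11.3
tool_pos: [0.6323, -0.0834, 0.0207]
orientation: [-2.235, -2.206, -0.001]
force: [0.8, 1.4, 1.6]
opening: 0.0175
gripper_force: 40.0
```

```bash
python3 - <<'E'
from h import *
go([.6330,-.052,.022],np.radians(-.88))
print(robot.read_state()["wrist_torque"])
a=save("wrist","w5")
for n in ["sampling_tube","sleeve_mouth"]: print(n,[(round(d["conf"],2),d["xy"]) for d in eyes.place_of("wrist",n)])
E
```

```text
t 11.3 tcp [ 0.6323 -0.0834  0.0207] open 0.0175 F [0.8 1.4 1.6] shift [ 1.05  0.01 -0.04] turn [-0.   -0.01  0.02] n/12 q1,q6 [-0.21 -0.2 ]
[ 0.43366874 -0.25628078 -0.05362777]
sampling_tube [(0.76, [509.3, 297.8]), (0.58, [317.5, 194.3])]
sleeve_mouth [(0.96, [318.2, 124.4])]
```

View pics/w5.png

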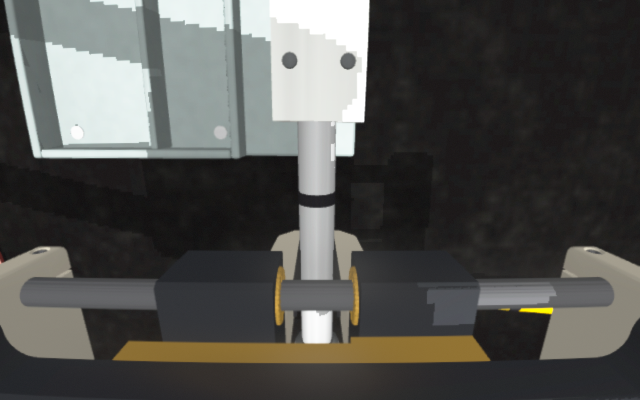

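The tube is entering the bore: ring at about (317,200), sleeve mouth's upper edge at row 121. Forces are low.

```bash
cat > ring.py <<'E'
from h import *
def rm(name):
    k=eyes.calibration("wrist"); im=cv2.imread(name).min(2).astype(float)
    col=im[:,305:328].mean(1); rr=[r for r in range(120,240) if col[r]<80]; r0=np.mean(rr)
    sl=im[90:160,278:294].mean(1); e=90+int(np.argmin(np.diff(sl)))+.5
    ring=pix2z(k,(317,r0),.059); m=pix2z(k,(286,e),.068); print("ring row",r0,rr[0],rr[-1],"edge",e,"ring",ring.round(4),"mouth",m.round(4),"to go mm",((m[1]-ring[1])*1000).round(2))
E
python3 -c "
from ring import *
rm('pics/w5.png'); go([.6330,-.052,.022],np.radians(-.88))"
```

```text
ring row 201.0 196 206 edge 155.5 ring [ 0.6333 -0.0468  0.059 ] mouth [ 0.621  -0.0252  0.068 ] to go mm 21.64
t 11.45 tcp [ 0.6323 -0.0849  0.0206] open 0.0168 F [0.7 1.8 1.8] shift [ 1.1   0.01 -0.05] turn [-0.   -0.    0.01] n/12 q1,q6 [-0.21 -0.2 ]
```

```bash
sed -i 's/im\[90:160/im[95:140/; s/e=90/e=95/' ring.py; python3 -c "
from ring import *
rm('pics/w5.png')"
```

```text
ring row 201.0 196 206 edge 120.5 ring [ 0.6333 -0.0468  0.059 ] mouth [ 0.6215 -0.0114  0.068 ] to go mm 35.43
```

Go 33 mm, then re-measure.

>>> {"name": "apply_moves", "arguments": {
  "steps": [0.3,0,0,0,0,0,0,0.3,0,0,0,0,0,0,0.3,0,0,0,0,0,0,0.2,0,0,0,0,0,0,0,0,0,0,0,0,0,0,0,0,0,0,0,0,0,0,0,0,0,0,0]
}}

```text
t: 12.03
tool_pos: [0.6334, -0.0503, 0.0214]
orientation: [-2.237, -2.206, -0.003]
force: [0.5, 3.1, 7.6]
opening: 0.0169
gripper_force: 40.0
```

```bash
python3 -c "
from ring import *
a=save('wrist','w6'); rm('pics/w6.png'); go([.6330,-.052,.022],np.radians(-.88))
cv2.imwrite('pics/w6c.png',cv2.resize(a[130:240,250:390],None,fx=5,fy=5)[:,:,::-1])"
```

```text
ring row 204.5 202 207 edge 102.5 ring [ 0.6343 -0.0142  0.059 ] mouth [0.6227 0.03   0.068 ] to go mm 44.17
t 12.08 tcp [ 0.6334 -0.0503  0.0214] open 0.017 F [-0.3  4.   6.8] shift [-0.06 -0.01 -0.02] turn [ 0.01 -0.01  0.01] n/12 q1,q6 [-0.16 -0.15]
```

View pics/w6c.png

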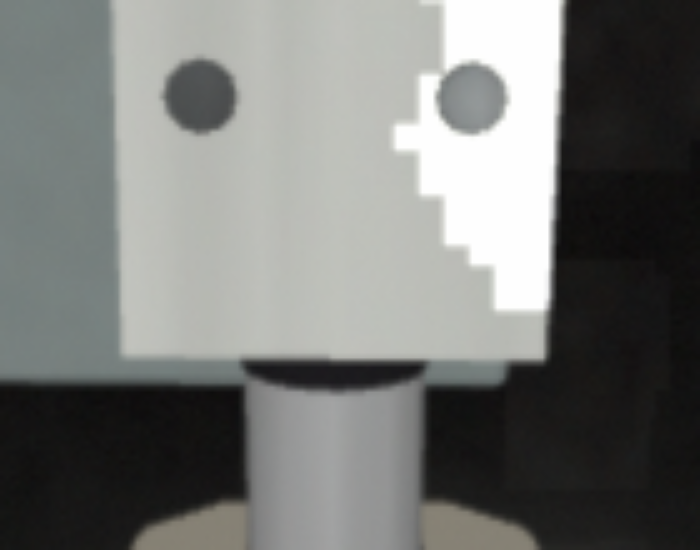

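The crop (5x, offset 250,130) shows the black ring partly under the sleeve's top edge: edge at row 358, ring's outer edge at row 388.

```bash
python3 -c "
from ring import *
k=eyes.calibration('wrist')
m=pix2z(k,(290,201.4),.068); r=pix2z(k,(317,207.5),.059); print(m,r,'ring centre rel mouth mm',(r[1]+.003-m[1])*1000)
k5=pix2z(k,(317,207.5),.057); print(k5)
"
```

```text
[ 0.62283722 -0.01021305  0.068     ] [ 0.63432411 -0.01559291  0.059     ] ring centre rel mouth mm -2.3798635555078924
[ 0.63432214 -0.01615182  0.057     ]
```

>>> {"name": "apply_moves", "arguments": {
  "steps": [0.08,0,-0.03,0,0,0,0,0,0,-0.02,0,0,0,0,0,0,0,0,0,0,0]
}}

```text
t: 12.33
tool_pos: [0.633, -0.0487, 0.0223]
orientation: [-2.237, -2.205, -0.001]
force: [2.0, 1.9, 1.8]
opening: 0.0169
gripper_force: 40.0
```

```bash
python3 -c "
from ring import *
a=save('wrist','w7'); go([.6330,-.052,.022],np.radians(-.88))
im=cv2.imread('pics/w7.png').min(2); print(im[196:214,317], im[196:206,290])"
```

```text
t 12.38 tcp [ 0.6329 -0.0489  0.0221] open 0.017 F [2.4 2.  3.1] shift [-0.1  0.   0. ] turn [ 0.   -0.01  0.01] n/12 q1,q6 [-0.16 -0.14]
[180 181 180 180 180 181 180 180 167  67  37  83 149 155 156 156 155 154] [172 173 173 172 172 173 173 171 155 118]
```

>>> {"name": "apply_moves", "arguments": {
  "steps": [0.03,0,0,0,0,0,0,0,0,0,0,0,0,10,0,0,0,0,0,0,30,0,0,0,0,0,0,60,0,0,0,0,0,0,60,0,0,0,0,0,0,60,0,0,0,0,0,0,60]
}}

```text
t: 12.97
tool_pos: [0.6325, -0.0489, 0.0217]
orientation: [-2.238, -2.204, 0.001]
force: [0.3, 0.1, 0.1]
opening: 0.0451
gripper_force: 0.0
```

```bash
python3 -c "
from ring import *
a=save('wrist','w8'); go([.6330,-.052,.022],np.radians(-.88))
k=eyes.calibration('wrist')
im=cv2.imread('pics/w8.png').min(2); print(im[196:216,317], im[196:210,290])
print(pix2z(k,(317,200),.059),pix2z(k,(317,210),.059),pix2z(k,(317,200),.068),pix2z(k,(317,210),.068))"
```

```text
t 13.02 tcp [ 0.6326 -0.0489  0.0219] open 0.0502 F [ 0.   0.2 -0. ] shift [-0.1   0.02 -0.  ] turn [-0. -0.  0.] n/12 q1,q6 [-0.16 -0.14]
[204 203 204 205 205 204 204 204 190  78  34  54 120 172 178 177 177 177
 177 178] [197 196 196 196 196 196 196 194 177 133 126 112  81  31]
[ 0.633653   -0.01068055  0.059     ] [ 0.6335854  -0.01546734  0.059     ] [ 0.63367617 -0.00840203  0.068     ] [ 0.63361327 -0.01285598  0.068     ]
```

>>> {"name": "apply_moves", "arguments": {
  "steps": [0,0,-0.5,0,0,0,60,0,0,-0.9,0,0,0,60,0,0,-1,0,0,0,60,0,0,-1,0,0,0,60,0.5,-0.2,-1,0,0,0,100,0.9,-0.4,-1,0,0,0,100,1,-0.5,-1,0,0,0,100,1,-0.5,-0.6,0,0,0,100,1,-0.5,0,0,0,0,100,1,-0.5,0,0,0,0,100,1,-0.4,0,0,0,0,100,0.6,-0.2,0,0,0,0,100]
}}

```text
t: 14.02
tool_pos: [0.5397, 0.1627, 0.2301]
orientation: [-2.236, -2.206, -0.001]
force: [-0.0, -0.2, -0.0]
opening: 0.0929
gripper_force: 0.0
```

>>> {"name": "apply_moves", "arguments": {
  "steps": [0.5,0,0,0,0,0,100,0.3,0,0,0,0,0,100,0,0,0,0,0,0,100,0,0,0,0,0,0,100]
}}

```text
t: 14.35
tool_pos: [0.5416, 0.1838, 0.2295]
orientation: [2.237, 2.205, -0.001]
force: [0.2, -0.3, -0.9]
opening: 0.0927
gripper_force: 0.0
```

```bash
python3 - <<'E'
from h import *
go([.50,.40,.05],0)
k=eyes.calibration("wrist"); save("wrist","w9")
for n in ["slide_box","dropper_white","dropper_amber","vial_1"]:
    print(n,[(round(d["conf"],2),np.round(d["xy"]),pix2z(k,d["xy"],0).round(4)) for d in eyes.place_of("wrist",n)],[np.round(d["rect"]).tolist() for d in eyes.search_frame("wrist",n)])
E
```

```text
t 14.35 tcp [0.5416 0.1838 0.2295] open 0.0927 F [ 0.2 -0.3 -0.9] shift [ 7.19 -1.49  5.98] turn [-0.    0.   -0.14] n/12 q1,q6 [0.24 0.25]
slide_box [(0.56, array([238., 120.]), array([0.4398, 0.2644, 0.    ]))] [[193.0, 77.0, 74.0, 85.0]]
dropper_white [(0.8, array([282.,   4.]), array([0.5027, 0.4004, 0.    ])), (0.74, array([208., 350.]), array([ 0.3583, -0.099 ,  0.    ])), (0.4, array([387., 325.]), array([ 0.6516, -0.0534,  0.    ]))] [[266.0, 0.0, 33.0, 21.0], [186.0, 328.0, 48.0, 36.0]]
dropper_amber [] []
vial_1 [(0.9, array([322., 148.]), array([0.55 , 0.226, 0.   ])), (0.69, array([392., 148.]), array([0.6444, 0.2252, 0.    ]))] [[383.0, 138.0, 33.0, 24.0], [314.0, 135.0, 20.0, 23.0]]
```

View pics/w9.png

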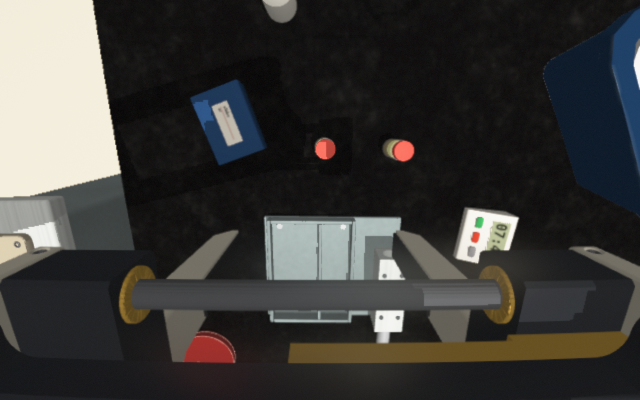

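The wrist view shows vial caps at (325,148) and (403,150), the box corners at (192,98), (237,80), (266,148) and (219,164), and the white dropper at the top edge (282,4). There is no amber bottle.

>>> {"name": "apply_moves", "arguments": {
  "steps": [0.6,-0.2,0,0,0,-0.14,100,0.9,-0.3,0,0,0,0,100,0.9,-0.3,0,0,0,0,100,0.9,-0.3,0,0,0,0,100,0.6,-0.2,0,0,0,0,100,0.3,0,0,0,0,0,100,0,0,0,0,0,0,100,0,0,0,0,0,0,100]
}}

```text
t: 15.47
tool_pos: [0.5031, 0.3097, 0.2295]
orientation: [2.221, 2.222, -0.001]
force: [0.2, 1.0, -0.3]
opening: 0.0929
gripper_force: 0.0
```

```bash
python3 - <<'E'
from h import *
k=eyes.calibration("wrist"); a=save("wrist","w10")
print([(round(d["conf"],2),np.round(d["xy"]),pix2z(k,d["xy"],0).round(4)) for d in eyes.place_of("wrist","dropper_white")],[np.round(d["rect"]).tolist() for d in eyes.search_frame("wrist","dropper_white")])
hsv=cv2.cvtColor(a,cv2.COLOR_RGB2HSV); m=((hsv[:,:,0]<8)|(hsv[:,:,0]>172))&(hsv[:,:,1]>140)&(hsv[:,:,2]>70)
n,l,s,c=cv2.connectedComponentsWithStats(m.astype(np.uint8))
for i in range(1,n):
    if s[i,4]>25: print(s[i],c[i].round(1),[pix2z(k,c[i],z).round(4) for z in (.056,.096)])
go([.50,.40,.0235],0)
E
```

```text
[(0.9, array([315., 111.]), array([0.5014, 0.4007, 0.    ]))] [[302.0, 93.0, 31.0, 36.0]]
[499  23  14  13  60] [506.6  29.4] [array([0.7075, 0.4839, 0.056 ]), array([0.6835, 0.4718, 0.096 ])]
[506  45  15  17  64] [512.9  53. ] [array([0.7179, 0.4604, 0.056 ]), array([0.6927, 0.4511, 0.096 ])]
[494  47   6  14  31] [496.9  54.4] [array([0.7001, 0.4587, 0.056 ]), array([0.6769, 0.4495, 0.096 ])]
[308 102  16  17 208] [315.2 110.3] [array([0.5019, 0.3983, 0.056 ]), array([0.5021, 0.3962, 0.096 ])]
[346 239  20  20 299] [355.  248.9] [array([0.5522, 0.2307, 0.056 ]), array([0.5465, 0.2484, 0.096 ])]
t 15.62 tcp [0.5034 0.3089 0.2296] open 0.0931 F [ 0.2 -0.8  0.3] shift [ 3.04 -0.12  6.87] turn [ 0.    0.   -0.02] n/12 q1,q6 [0.46 0.47]
```

View pics/w10.png

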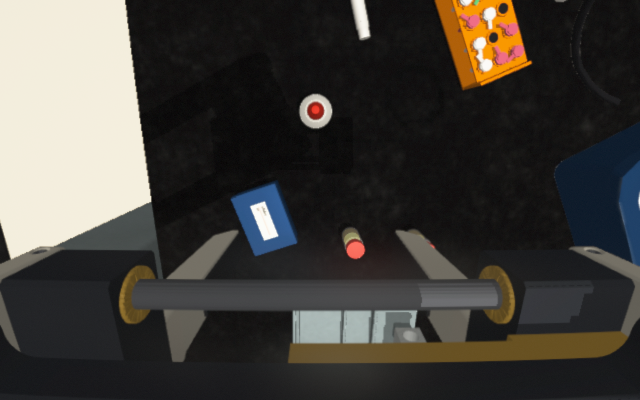

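The bottle stands alone at (316,111), i.e. at (0.502, 0.398). I'll grasp it.

>>> {"name": "apply_moves", "arguments": {
  "steps": [0.7,-0.05,0,0,0,0,100,0.9,0,0,0,0,0,100,0.9,0,0.3,0,0,0,100,0.47,0,0.8,0,0,0,100,0,0,1,0,0,0,100,0,0,1,0,0,0,100,0,0,1,0,0,0,100,0,0,1,0,0,0,100,0,0,0.9,0,0,0,100,0,0,0.6,0,0,0,100,0,0,0.27,0,0,0,100,0,0,0,0,0,0,100],
  "grip_force": 15
}}

```text
t: 16.62
tool_pos: [0.5003, 0.3972, 0.0209]
orientation: [-2.223, -2.219, 0.007]
force: [-0.6, 0.2, -0.5]
opening: 0.0928
gripper_force: 0.0
```

>>> {"name": "apply_moves", "arguments": {
  "steps": [0,0,0,0,0,0,0,0,0,0,0,0,0,0,0,0,0,0,0,0,0,0,0,0,0,0,0,0,0,0,0,0,0,0,0,0,0,0,0,0,0,0,0,0,0,0,0,0,0,0,0,0,0,0,0,0]
}}

```text
t: 17.28
tool_pos: [0.5014, 0.3993, 0.0236]
orientation: [2.222, 2.221, 0.0]
force: [0.3, 0.1, -1.2]
opening: 0.0447
gripper_force: 0.0
```

>>> {"name": "apply_moves", "arguments": {
  "steps": [0,0,0,0,0,0,0,0,0,0,0,0,0,0,0,0,0,0,0,0,0,0,0,0,0,0,0,0,0,0,-0.4,0,0,0,0,0,0,-0.8,0,0,0,0,0,0,-1,0,0,0,0,0,0,-1,0,0,0,0,0,0,-0.8,0,0,0,0,0,0,-0.4,0,0,0,0,0,0,0,0,0,0,0]
}}

```text
t: 18.2
tool_pos: [0.5034, 0.4006, 0.1604]
orientation: [2.221, 2.22, 0.011]
force: [0.6, 0.7, -0.6]
opening: 0.0365
gripper_force: 15.0
```

>>> {"name": "apply_moves", "arguments": {
  "steps": [-0.5,0,0,0,0,0,0,-0.8,0,0,0,0,0,0,-1,0,0,0,0,0,0,-1,0,0,0,0,0,0,-1,0,0,0,0,0,0,-1,0,0,0,0,0,0,-1,0,0,0,0,0,0,-1,0,0,0,0,0,0,-1,0,0,0,0,0,0,-0.9,0.15,0,0,0,0,0,-0.6,0.15,0,0,0,0,0,-0.3,0,0,0,0,0,0]
}}

```text
t: 19.2
tool_pos: [0.5096, 0.0938, 0.1536]
orientation: [-2.223, -2.218, 0.004]
force: [-0.8, -0.4, -0.4]
opening: 0.0364
gripper_force: 15.0
```

```bash
python3 - <<'E'
from h import *
go([.5106,.0949,.0305],np.radians(-1.4))
E
```

```text
t 19.2 tcp [0.5096 0.0938 0.1536] open 0.0364 F [-0.8 -0.4 -0.4] shift [0.04 0.04 4.1 ] turn [-0.02  0.01  0.21] n/12 q1,q6 [0.08 0.09]
```

>>> {"name": "apply_moves", "arguments": {
  "steps": [0.04,0.04,0.4,0,0,0.21,0,0,0,0.8,0,0,0,0,0,0,0.9,0,0,0,0,0,0,0.8,0,0,0,0,0,0,0.6,0,0,0,0,0,0,0.3,0,0,0,0,0,0,0.15,0,0,0,0,0,0,0.1,0,0,0,0,0,0,0,0,0,0,0,0,0,0,0,0,0,0]
}}

```text
t: 20.03
tool_pos: [0.5123, 0.0977, 0.035]
orientation: [2.245, 2.196, 0.002]
force: [-0.0, 0.5, -0.4]
opening: 0.0364
gripper_force: 15.0
```

```bash
python3 - <<'E'
from h import *
go([.5106,.0949,.0305],np.radians(-1.4))
E
```

```text
t 20.03 tcp [0.5123 0.0977 0.035 ] open 0.0364 F [-0.   0.5 -0.4] shift [-0.1  -0.06  0.15] turn [ 0.02 -0.    0.02] n/12 q1,q6 [0.09 0.11]
```

>>> {"name": "apply_moves", "arguments": {
  "steps": [-0.07,-0.03,0.1,0,0,0,0,0,0,0.04,0,0,0,0,0,0,0,0,0,0,0,0,0,0,0,0,0,0]
}}

```text
t: 20.37
tool_pos: [0.5107, 0.0952, 0.0301]
orientation: [2.246, 2.196, 0.001]
force: [-0.8, -0.2, 0.1]
opening: 0.0364
gripper_force: 15.0
```

```bash
python3 - <<'E'
from h import *
go([.5106,.0949,.0305],np.radians(-1.4))
E
```

```text
t 20.37 tcp [0.5107 0.0952 0.0301] open 0.0364 F [-0.8 -0.2  0.1] shift [-0.01 -0.   -0.01] turn [ 0.   -0.    0.02] n/12 q1,q6 [0.09 0.11]
```

>>> {"name": "apply_moves", "arguments": {
  "steps": [0,0,0.03,0,0,0,0,0,0,0,0,0,0,43,0,0,0,0,0,0,55,0,0,0,0,0,0,55,0,0,0,0,0,0,55,0,0,0,0,0,0,55,0,0,-0.4,0,0,0,55,0,0,-0.8,0,0,0,55,0,0,-1,0,0,0,55,0,0,-1,0,0,0,60,0,0,-1,0,0,0,70,0,0,-0.6,0,0,0,70]
}}

```text
t: 21.37
tool_pos: [0.5119, 0.0955, 0.1778]
orientation: [2.244, 2.194, 0.006]
force: [1.4, -0.1, -0.5]
opening: 0.0631
gripper_force: 0.0
```

```bash
python3 - <<'E'
from h import *
im=cv2.cvtColor(cv2.imread("pics/w9.png"),cv2.COLOR_BGR2HSV)
# w9 camera pose: rebuild from the tool pose then
k=eyes.calibration("wrist"); s,tp,R=st()
Rc=np.array(k["R"])@R.as_matrix(); tc=np.array(k["R"])@tp+k["t"]
R9=Ro.from_rotvec([2.237,2.205,-.001]).as_matrix(); t9=np.array([.5416,.1838,.2295])
k9=dict(K=k["K"],k1=k["k1"],R=Rc@R9.T,t=tc-Rc@R9.T@t9)
for u in ((325,148),(403,150)): print(pix2z(k9,u,.056).round(4))
kt=eyes.calibration("top"); save("top","t2")
for n in ("slide_box","vial_1","dropper_white"): print(n,[(round(d["conf"],2),pix2z(kt,d["xy"],0).round(4)) for d in eyes.place_of("top",n)])
go([.551,.226,.15],0); go([.645,.226,.15],0)
E
```

```text
[0.5523 0.2304 0.056 ]
[0.6429 0.227  0.056 ]
slide_box [(0.58, array([0.4344, 0.2636, 0.    ]))]
vial_1 [(0.45, array([0.5459, 0.2343, 0.    ]))]
dropper_white []
t 21.57 tcp [0.5109 0.0953 0.1738] open 0.0648 F [ 0.1  0.8 -0.3] shift [4.38 1.24 0.8 ] turn [ 0.02 -0.   -0.21] n/12 q1,q6 [0.09 0.11]
t 21.57 tcp [0.5109 0.0953 0.1738] open 0.0648 F [ 0.1  0.8 -0.3] shift [4.45 4.37 0.8 ] turn [ 0.02 -0.   -0.21] n/12 q1,q6 [0.09 0.11]
```

>>> {"name": "apply_moves", "arguments": {
  "steps": [0.5,0.5,0,0,0,0,70,0.8,0.8,0,0,0,0,70,0.8,0.8,0,0,0,0,70,0.8,0.8,0,0,0,0,70,0.8,0.7,0,0,0,0,70,0.5,0.5,0,0,0,0,70,0.25,0.2,0,0,0,0,70,0,0,0.5,0,0,0,70,0,0,0.9,0,0,0,70,0,0,0.9,0,0,0,70,0,0,0,0,0,0,70,0,0,0,0,0,0,70]
}}

```text
t: 22.57
tool_pos: [0.6396, 0.2251, 0.1]
orientation: [-2.243, -2.194, 0.01]
force: [-0.2, -0.2, 0.4]
opening: 0.065
gripper_force: 0.0
```

```bash
python3 - <<'E'
from h import *
k=eyes.calibration("wrist"); a=save("wrist","w11")
print([(round(d["conf"],2),np.round(d["xy"]),pix2z(k,d["xy"],0).round(4)) for d in eyes.place_of("wrist","vial_1")],[np.round(d["rect"]).tolist() for d in eyes.search_frame("wrist","vial_1")])
go([.643,.226,.023],np.radians(-1.4))
E
```

```text
[(0.89, array([320., 200.]), array([0.6424, 0.228 , 0.    ])), (0.66, array([223., 202.]), array([0.5501, 0.2282, 0.    ]))] [[306.0, 190.0, 34.0, 46.0], [190.0, 188.0, 45.0, 45.0]]
t 22.72 tcp [0.6434 0.2261 0.1059] open 0.0655 F [-0.2 -0.1  0.3] shift [-0.01 -0.02  2.76] turn [ 0.02 -0.01  0.02] n/12 q1,q6 [0.26 0.29]
```

Well aligned: vials at (0.642, 0.228) and (0.550, 0.228). Descend and grip.

>>> {"name": "apply_moves", "arguments": {
  "steps": [0.05,-0.02,0.5,0,0,0,70,0,0,0.8,0,0,0,70,0,0,0.8,0,0,0,70,0,0,0.45,0,0,0,70,0,0,0.2,0,0,0,70,0,0,0,0,0,0,70,0,0,0,0,0,0,0,0,0,0,0,0,0,0,0,0,0,0,0,0,0,0,0,0,0,0,0,0,0,0,0,0,0,0,0,0,0,0,0,0,0,0]
}}

```text
t: 23.72
tool_pos: [0.6423, 0.2275, 0.022]
orientation: [2.246, 2.196, 0.001]
force: [-0.1, 0.4, -0.8]
opening: 0.0299
gripper_force: 0.0
```

>>> {"name": "apply_moves", "arguments": {
  "steps": [0,0,0,0,0,0,0,0,0,0,0,0,0,0,0,0,-0.3,0,0,0,0,0,0,-0.8,0,0,0,0,0,0,-1,0,0,0,0,0,0,-1,0,0,0,0,0,0,-1,0,0,0,0,0,0,-0.6,0,0,0,0,0,0,-0.2,0,0,0,0,0,0,0,0,0,0,0]
}}

```text
t: 24.55
tool_pos: [0.6433, 0.2278, 0.1714]
orientation: [2.244, 2.195, 0.006]
force: [-0.4, -0.1, -0.8]
opening: 0.0244
gripper_force: 15.0
```

```bash
python3 - <<'E'
from h import *
go([.5668,-.0035,.030],np.radians(-1.4))
E
```

```text
t 24.55 tcp [0.6433 0.2278 0.1714] open 0.0244 F [-0.4 -0.1 -0.8] shift [-7.77 -2.4   4.69] turn [ 0.04 -0.01  0.02] n/12 q1,q6 [0.27 0.29]
```

>>> {"name": "apply_moves", "arguments": {
  "steps": [-0.4,-0.1,0,0,0,0,0,-0.8,-0.25,0,0,0,0,0,-0.9,-0.3,0,0,0,0,0,-0.9,-0.3,0,0,0,0,0,-0.9,-0.3,0,0,0,0,0,-0.9,-0.3,0,0,0,0,0,-0.9,-0.3,0,0,0,0,0,-0.9,-0.25,0.4,0,0,0,0,-0.7,-0.2,0.8,0,0,0,0,-0.35,-0.1,0.8,0,0,0,0,-0.12,0,0.8,0,0,0,0,0,0,0.8,0,0,0,0]
}}

```text
t: 25.55
tool_pos: [0.5619, -0.0059, 0.0568]
orientation: [-2.246, -2.192, 0.005]
force: [0.3, -0.3, -0.3]
opening: 0.0246
gripper_force: 15.0
```

```bash
python3 - <<'E'
from h import *
go([.5668,-.0035,.029],np.radians(-1.4))
E
```

```text
t 25.55 tcp [ 0.5619 -0.0059  0.0568] open 0.0246 F [ 0.3 -0.3 -0.3] shift [0.09 0.17 0.92] turn [-0.04  0.    0.  ] n/12 q1,q6 [-0.1  -0.08]
```

>>> {"name": "apply_moves", "arguments": {
  "steps": [0.05,0.08,0.3,0,0,0,0,0,0,0.2,0,0,0,0,0,0,0,0,0,0,0,0,0,0,0,0,0,0]
}}

```text
t: 25.88
tool_pos: [0.5673, -0.0025, 0.0457]
orientation: [-2.245, -2.197, 0.0]
force: [0.1, 0.5, 0.6]
opening: 0.0245
gripper_force: 15.0
```

```bash
python3 - <<'E'
from h import *
go([.5668,-.0035,.0285],np.radians(-1.4))
E
```

```text
t 25.88 tcp [ 0.5673 -0.0025  0.0457] open 0.0245 F [0.1 0.5 0.6] shift [-0.03 -0.01  0.57] turn [-0.    0.    0.02] n/12 q1,q6 [-0.09 -0.07]
```

>>> {"name": "apply_moves", "arguments": {
  "steps": [0,0,0.3,0,0,0,0,0,0,0.2,0,0,0,0,0,0,0.07,0,0,0,0,0,0,0,0,0,0,0,0,0,0,0,0,0,32,0,0,0,0,0,0,42,0,0,0,0,0,0,42,0,0,0,0,0,0,42,0,0,-0.3,0,0,0,42,0,0,-0.8,0,0,0,42,0,0,-1,0,0,0,42,0,0,-1,0,0,0,70]
}}

```text
t: 26.88
tool_pos: [0.5664, -0.0025, 0.1223]
orientation: [-2.245, -2.196, 0.002]
force: [0.7, -0.4, -0.6]
opening: 0.0423
gripper_force: 0.0
```

```bash
python3 - <<'E'
from h import *
go([.5505,.2285,.15],np.radians(-1.4))
E
```

```text
t 26.88 tcp [ 0.5664 -0.0025  0.1223] open 0.0423 F [ 0.7 -0.4 -0.6] shift [ 7.69 -0.7  -0.92] turn [-0.02 -0.    0.02] n/12 q1,q6 [-0.09 -0.07]
```

>>> {"name": "apply_moves", "arguments": {
  "steps": [0.3,0,-0.9,0,0,0,70,0.8,-0.1,0,0,0,0,70,0.9,-0.1,0,0,0,0,70,0.9,-0.1,0,0,0,0,70,0.9,-0.1,0,0,0,0,70,0.9,-0.1,0,0,0,0,70,0.9,-0.1,0,0,0,0,70,0.9,-0.1,0,0,0,0,70,0.7,0,0,0,0,0,70,0.4,0,0,0,0,0,70,0.1,0,0,0,0,0,70,0,0,0,0,0,0,70]
}}

```text
t: 27.88
tool_pos: [0.5514, 0.2291, 0.1486]
orientation: [2.245, 2.198, 0.0]
force: [0.4, -0.0, -0.4]
opening: 0.0648
gripper_force: 0.0
```

```bash
python3 - <<'E'
from h import *
k=eyes.calibration("wrist"); a=save("wrist","w12")
for n in ("vial_1","slide_box"): print(n,[(round(d["conf"],2),np.round(d["xy"]),pix2z(k,d["xy"],0).round(4)) for d in eyes.place_of("wrist",n)])
go([.5505,.2285,.022],np.radians(-1.4))
E
```

```text
vial_1 [(0.6, array([315., 195.]), array([0.5504, 0.2265, 0.    ]))]
slide_box [(0.84, array([208., 166.]), array([0.4343, 0.2611, 0.    ])), (0.55, array([308., 329.]), array([0.5367, 0.0506, 0.    ]))]
t 28.03 tcp [0.5516 0.2276 0.1484] open 0.0651 F [-0.4  0.4 -0.4] shift [ 0.03 -0.04  4.21] turn [-0.    0.    0.01] n/12 q1,q6 [0.31 0.33]
```

>>> {"name": "apply_moves", "arguments": {
  "steps": [0,-0.03,0.5,0,0,0,70,0,0,0.9,0,0,0,70,0,0,1,0,0,0,70,0,0,0.9,0,0,0,70,0,0,0.6,0,0,0,70,0,0,0.3,0,0,0,70,0,0,0,0,0,0,70,0,0,0,0,0,0,0,0,0,0,0,0,0,0,0,0,0,0,0,0,0,0,0,0,0,0,0,0,0,0,0,0,0,0,0]
}}

```text
t: 29.03
tool_pos: [0.5513, 0.2291, 0.0235]
orientation: [2.245, 2.196, 0.003]
force: [-0.5, -0.0, -0.4]
opening: 0.0363
gripper_force: 0.0
```

>>> {"name": "apply_moves", "arguments": {
  "steps": [0,0,0,0,0,0,0,0,0,0,0,0,0,0,0,0,0,0,0,0,0,0,0,0,0,0,0,0,0,0,-0.3,0,0,0,0,0,0,-0.8,0,0,0,0,0,0,-1,0,0,0,0,0,0,-1,0,0,0,0,0,0,-1,0,0,0,0,0,0,-0.6,0,0,0,0,0,0,-0.2,0,0,0,0,0,0,0,0,0,0,0]
}}

```text
t: 30.03
tool_pos: [0.5517, 0.2293, 0.1718]
orientation: [2.245, 2.195, 0.006]
force: [-1.2, -0.4, -1.6]
opening: 0.0244
gripper_force: 15.0
```

```bash
python3 - <<'E'
from h import *
go([.5682,.0565,.0285],np.radians(-1.4))
E
```

```text
t 30.03 tcp [0.5517 0.2293 0.1718] open 0.0244 F [-1.2 -0.4 -1.6] shift [-5.75  0.66  4.77] turn [ 0.04 -0.01  0.02] n/12 q1,q6 [0.31 0.33]
```

>>> {"name": "apply_moves", "arguments": {
  "steps": [-0.4,0,0,0,0,0,0,-0.8,0.1,0,0,0,0,0,-0.9,0.1,0,0,0,0,0,-0.9,0.2,0,0,0,0,0,-0.9,0.2,0,0,0,0,0,-0.9,0.06,0,0,0,0,0,-0.6,0,0,0,0,0,0,-0.35,0,0.5,0,0,0,0,0,0,0.9,0,0,0,0,0,0,0.9,0,0,0,0,0,0,0.9,0,0,0,0,0,0,0.5,0,0,0,0]
}}

```text
t: 31.03
tool_pos: [0.562, 0.0548, 0.052]
orientation: [-2.243, -2.192, 0.01]
force: [-0.1, -0.2, -0.5]
opening: 0.0243
gripper_force: 15.0
```

>>> {"name": "apply_moves", "arguments": {
  "steps": [0,0,0.2,0,0,0,0,0,0,0,0,0,0,0,0,0,0,0,0,0,0,0,0,0,0,0,0,0]
}}

```text
t: 31.37
tool_pos: [0.5671, 0.0558, 0.0533]
orientation: [2.245, 2.196, 0.002]
force: [0.6, 1.0, 0.3]
opening: 0.0245
gripper_force: 15.0
```

```bash
python3 - <<'E'
from h import *
go([.5682,.0565,.0295],np.radians(-1.4))
E
```

```text
t 31.37 tcp [0.5671 0.0558 0.0533] open 0.0245 F [0.6 1.  0.3] shift [0.03 0.04 0.79] turn [ 0.01 -0.    0.02] n/12 q1,q6 [0.01 0.03]
```

>>> {"name": "apply_moves", "arguments": {
  "steps": [0.03,0.03,0.4,0,0,0,0,0,0,0.3,0,0,0,0,0,0,0.09,0,0,0,0,0,0,0,0,0,0,0,0,0,0,0,0,0,32,0,0,0,0,0,0,42,0,0,0,0,0,0,42,0,0,0,0,0,0,42,0,0,-0.3,0,0,0,42,0,0,-0.8,0,0,0,42,0,0,-1,0,0,0,42,0,0,-1,0,0,0,60]
}}

```text
t: 32.37
tool_pos: [0.5665, 0.0568, 0.1225]
orientation: [-2.245, -2.196, 0.002]
force: [1.2, -0.5, -0.2]
opening: 0.0424
gripper_force: 0.0
```

```bash
python3 - <<'E'
from h import *
go([.45,.19,.20],np.radians(-1.4))
E
```

```text
t 32.37 tcp [0.5665 0.0568 0.1225] open 0.0424 F [ 1.2 -0.5 -0.2] shift [ 4.35 -3.98 -2.58] turn [-0.02  0.    0.02] n/12 q1,q6 [0.01 0.03]
```

Now fly to look at the slide box from above.

>>> {"name": "apply_moves", "arguments": {
  "steps": [0,0,-0.8,0,0,0,100,0.3,-0.2,-0.9,0,0,0,100,0.7,-0.7,-0.9,0,0,0,100,0.8,-0.8,0,0,0,0,100,0.8,-0.8,0,0,0,0,100,0.8,-0.7,0,0,0,0,100,0.6,-0.5,0,0,0,0,100,0.35,-0.3,0,0,0,0,100,0,0,0,0,0,0,100,0,0,0,0,0,0,100]
}}

```text
t: 33.2
tool_pos: [0.4502, 0.1904, 0.2004]
orientation: [2.244, 2.198, 0.001]
force: [-0.1, 0.3, 0.5]
opening: 0.0932
gripper_force: 0.0
```

```bash
cat > box.py <<'E'
from h import *
def box(name):
    k=eyes.calibration("wrist"); a=save("wrist",name); go([.43,.262,.2],0)
    h=cv2.cvtColor(a,cv2.COLOR_RGB2HSV); m=((h[:,:,0]>100)&(h[:,:,0]<128)&(h[:,:,1]>110)&(h[:,:,2]>40)).astype(np.uint8); m[240:]=0
    m=cv2.morphologyEx(m,cv2.MORPH_OPEN,np.ones((3,3)))
    cs,_=cv2.findContours(m,cv2.RETR_EXTERNAL,cv2.CHAIN_APPROX_NONE)
    for c in cs:
        if cv2.contourArea(c)<1500: continue
        h_=cv2.convexHull(c)[:,0].astype(float); P=np.array([pix2z(k,u,.033)[:2] for u in h_],np.float32)*1000
        r=cv2.minAreaRect(P); print("box mm",np.round(r[0],1),np.round(r[1],1),"ang",round(r[2],1),"px",np.round(h_.mean(0)),"touch",h_.max(0))
    print([(round(d["conf"],2),np.round(d["xy"]),pix2z(k,d["xy"],0).round(4)) for d in eyes.place_of("wrist","slide_box")])
E
python3 -c "
from box import *
box('w13')"
```

```text
t 33.25 tcp [0.4506 0.1898 0.2002] open 0.093 F [ 0.5 -0.4 -0.6] shift [ 2.39 -0.74  0.01] turn [ 0.01  0.   -0.21] n/12 q1,q6 [0.29 0.32]
box mm [434.5 260.4] [62.7 87.9] ang 18.6 px [299. 126.] touch [338. 172.]
[(0.78, array([303., 126.]), array([0.436 , 0.2626, 0.    ]))]
```

View pics/w13.png

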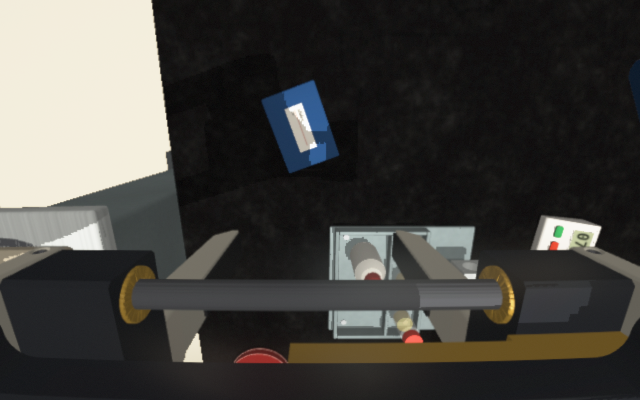

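The box is clear at (299,126), i.e. at (0.4345, 0.2604) with yaw +18.6°; the bottle and one vial are visible upright in the tray.

>>> {"name": "apply_moves", "arguments": {
  "steps": [0.6,-0.15,0,0,0,0,100,0.8,-0.2,0,0,0,0,100,0.6,-0.2,0,0,0,0,100,0.34,-0.04,0,0,0,0,100,0,0,0.5,0,0,-0.83,100,0,0,0.8,0,0,-0.83,100,0,0,0.8,0,0,-0.83,100,0,0,0.6,0,0,-0.84,100,0,0,0.2,0,0,0,100,0,0,0,0,0,0,100,0,0,0,0,0,0,100],
  "grip_force": 30
}}

```text
t: 34.22
tool_pos: [0.4347, 0.2602, 0.1132]
orientation: [1.835, 2.549, -0.0]
force: [-0.1, -0.7, 0.7]
opening: 0.0932
gripper_force: 0.0
```

```bash
python3 -c "
from box import *
box('w14'); go([.4345,.2604,.017],np.radians(18.6))"
```

```text
t 34.27 tcp [0.4352 0.2605 0.114 ] open 0.0929 F [ 0.4 -0.   1.5] shift [ 0.1  -0.14 -2.87] turn [ 0.02 -0.    3.09] n/12 q1,q6 [0.44 0.12]
box mm [431.8 268. ] [62.3 73.2] ang 18.5 px [313. 186.] touch [351. 239.]
[(0.88, array([317., 200.]), array([0.4355, 0.2608, 0.    ]))]
t 34.32 tcp [0.4354 0.2608 0.1143] open 0.0927 F [-0.3 -0.  -0.1] shift [-0.   -0.04  3.24] turn [ 0.02 -0.   -0.01] n/12 q1,q6 [0.44 0.11]
```

>>> {"name": "apply_moves", "arguments": {
  "steps": [0,-0.02,0.4,0,0,0,100,0,0,0.8,0,0,0,100,0,0,0.9,0,0,0,100,0,0,0.7,0,0,0,100,0,0,0.3,0,0,0,100,0,0,0.13,0,0,0,100,0,0,0,0,0,0,100,0,0,0,0,0,0,100]
}}

```text
t: 34.98
tool_pos: [0.4344, 0.2608, 0.0169]
orientation: [1.831, 2.552, 0.002]
force: [-0.0, 0.1, 0.4]
opening: 0.0931
gripper_force: 0.0
```

>>> {"name": "apply_moves", "arguments": {
  "steps": [0,0,0,0,0,0,50,0,0,0,0,0,0,0,0,0,0,0,0,0,0,0,0,0,0,0,0,0,0,0,0,0,0,0,0,0,0,0,0,0,0,0,0,0,0,0,0,0,0,0,0,0,0,0,0,0]
}}

```text
t: 35.65
tool_pos: [0.4337, 0.2605, 0.016]
orientation: [1.831, 2.553, 0.001]
force: [-0.7, -0.7, 3.7]
opening: 0.0615
gripper_force: 30.0
```

>>> {"name": "apply_moves", "arguments": {
  "steps": [0,0,-0.3,0,0,0,0,0,0,-0.7,0,0,0,0,0,0,-0.9,0,0,0,0,0,0,-0.9,0,0,0,0,0,0,-0.9,0,0,0,0,0,0,-0.7,0,0,0,0,0,0,-0.5,0,0,0.83,0,0,0,0,0,0,0.83,0,0,0,0,0,0,0.83,0,0,0,0,0,0,0.84,0,0,0,0,0,0,0,0,0,0,0,0,0,0,0,0]
}}

```text
invalid input
```

```bash
python3 - <<'E'
from h import *
a=save("wrist","w15")
go([.5089,.0244,.10],np.radians(-1.4))
E
```

```text
t 35.7 tcp [0.4337 0.2604 0.016 ] open 0.0618 F [-1.2 -0.5  4.2] shift [-8.26 -0.15 -2.8 ] turn [ 0.   -0.    3.35] n/12 q1,q6 [0.44 0.11]
```

View pics/w15.png

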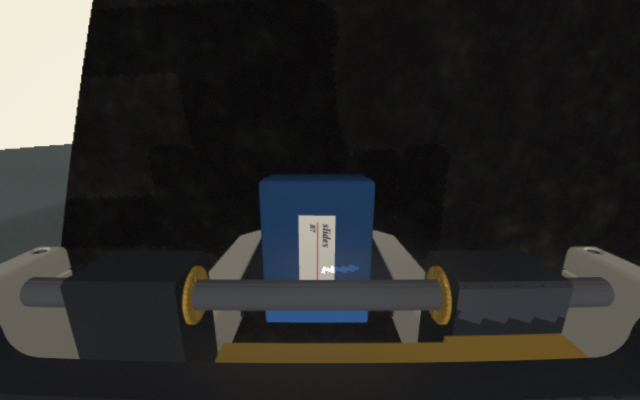

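The call was refused because one row had the wrong count. The picture shows the box squarely between the fingers, (260–373, 176–320). I'll lift again with the count corrected.

>>> {"name": "apply_moves", "arguments": {
  "steps": [0,0,-0.3,0,0,0,0,0,0,-0.7,0,0,0,0,0,0,-0.9,0,0,0,0,0,0,-0.9,0,0,0,0,0,0,-0.9,0,0,0,0,0,0,-0.7,0,0,0,0,0,0,-0.5,0,0,0.83,0,0,0,0,0,0,0.83,0,0,0,0,0,0,0.83,0,0,0,0,0,0,0.84,0,0,0,0,0,0,0,0]
}}

```text
t: 36.62
tool_pos: [0.4333, 0.2603, 0.163]
orientation: [-2.251, -2.192, 0.0]
force: [0.4, -0.3, -1.4]
opening: 0.0618
gripper_force: 30.0
```

```bash
python3 - <<'E'
from h import *
go([.5089,.0244,.10],np.radians(-1.4))
E
```

```text
t 36.62 tcp [0.4333 0.2603 0.163 ] open 0.0618 F [ 0.4 -0.3 -1.4] shift [-7.79  2.73  2.1 ] turn [-0.    0.   -0.02] n/12 q1,q6 [0.44 0.47]
```

>>> {"name": "apply_moves", "arguments": {
  "steps": [-0.4,0.1,0,0,0,0,0,-0.7,0.3,0,0,0,0,0,-0.8,0.3,0,0,0,0,0,-0.9,0.3,0,0,0,0,0,-0.9,0.3,0,0,0,0,0,-0.9,0.3,0,0,0,0,0,-0.9,0.3,0,0,0,0,0,-0.9,0.3,0,0,0,0,0,-0.7,0.3,0,0,0,0,0,-0.5,0.2,0,0,0,0,0,-0.2,0.03,0,0,0,0,0,0,0,0,0,0,0,0]
}}

```text
t: 37.62
tool_pos: [0.51, 0.0229, 0.1626]
orientation: [-2.246, -2.196, 0.001]
force: [0.9, -0.0, -0.3]
opening: 0.0618
gripper_force: 30.0
```

>>> {"name": "apply_moves", "arguments": {
  "steps": [0,0,0.4,0,0,0,0,0,0,0.7,0,0,0,0,0,0,0.7,0,0,0,0,0,0,0.4,0,0,0,0,0,0,0.2,0,0,0,0,0,0,0,0,0,0,0,0,0,0,0,0,0,0,0,0,0,0,0,0,0]
}}

```text
t: 38.28
tool_pos: [0.511, 0.0248, 0.0919]
orientation: [2.245, 2.196, 0.002]
force: [0.1, 0.2, -0.6]
opening: 0.0617
gripper_force: 30.0
```

```bash
python3 - <<'E'
from h import *
a=save("wrist","w16")
go([.5089,.0244,.026],np.radians(-1.4))
k=eyes.calibration("wrist")
h=cv2.cvtColor(a,cv2.COLOR_RGB2HSV); m=((h[:,:,0]>100)&(h[:,:,0]<128)&(h[:,:,1]>110)&(h[:,:,2]>40))
for r in (190,210,225,240): c=np.where(m[r,240:400])[0]+240; print(r,c.min() if len(c) else 0,c.max() if len(c) else 0)
cc=np.where(m[150:200,310:330].sum(1)>10)[0]+150; print("top row",cc.min(), "far edge y at box top",pix2z(k,(318,cc.min()),st()[1][2]-.016+.033).round(4))
cv2.imwrite("pics/w16c.png",cv2.resize(a[60:330,190:450],None,fx=2.2,fy=2.2)[:,:,::-1])
E
```

```text
t 38.33 tcp [0.5112 0.0247 0.0921] open 0.0617 F [-0.1  0.2 -0.9] shift [-0.01 -0.08  2.2 ] turn [0.02 0.   0.02] n/12 q1,q6 [-0.05 -0.03]
190 259 374
210 260 372
225 261 372
240 262 371
top row 175 far edge y at box top [0.5132 0.0712 0.1091]
```

View pics/w16c.png

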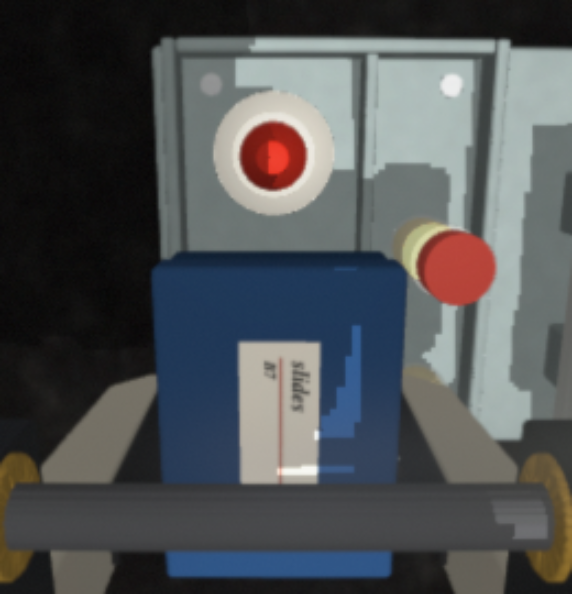

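The crop (2.2x, offset 190,60) shows the bottle upright at (273,150) and one vial at (455,268) in the narrow bay. The box hangs square above the near part of the wide bay, with the bay's inner edges at columns 178 and 366.

```bash
python3 - <<'E'
from h import *
k=eyes.calibration("wrist"); c=lambda u:(190+u[0]/2.2-.25,60+u[1]/2.2-.25)
for n,u,z in (("bay farleft",(178,56),.024),("part far L",(366,56),.024),("part far R",(378,56),.024),("wallR far",(484,56),.024),("part near L",(361,245),.024),("leftwall near inner",(184,245),.01),("bottle",(273,150),.056),("box L top",(154,268),.109),("box R top",(406,268),.109),("box L bot",(176,252),.076),("box R bot",(386,252),.076),("vial cap",(456,267),.062)):
    print(n,pix2z(k,c(u),z).round(4))
E
```

```text
bay farleft [0.479  0.1271 0.024 ]
part far L [0.5439 0.1257 0.024 ]
part far R [0.5481 0.1256 0.024 ]
wallR far [0.5849 0.1251 0.024 ]
part near L [0.5428 0.0599 0.024 ]
leftwall near inner [0.4752 0.0593 0.01  ]
bottle [0.5113 0.0948 0.056 ]
box L top [0.4827 0.0684 0.109 ]
box R top [0.5427 0.0671 0.109 ]
box L bot [0.4827 0.067  0.076 ]
box R bot [0.5434 0.0656 0.076 ]
vial cap [0.5678 0.0581 0.062 ]
```

>>> {"name": "apply_moves", "arguments": {
  "steps": [0.08,-0.09,0.3,0,0,0,0,0,0,0.5,0,0,0,0,0,0,0.5,0,0,0,0,0,0,0.2,0,0,0,0,0,0,0,0,0,0,0,0,0,0,0,0,0,0,0,0,0,0,0,0,0,0,0,0,0,0,0,0]
}}

```text
t: 39.0
tool_pos: [0.5085, 0.027, 0.0468]
orientation: [2.245, 2.196, 0.002]
force: [0.8, 0.4, 0.1]
opening: 0.0619
gripper_force: 30.0
```

```bash
python3 - <<'E'
from h import *
for i in range(3): go([.5084,.0265,.0265],np.radians(-1.4)); save("wrist","w17")
a=cv2.imread("pics/w17.png"); k=eyes.calibration("wrist")
g=a[:,:,0].astype(int)-a[:,:,2]
for r in (200,215,228): c=np.where(g[r,240:400]>30)[0]+240; print(r,c.min(),c.max(),[pix2z(k,(u,r),st()[1][2]+.017).round(4)[:2] for u in (c.min()-.5,c.max()+.5)])
E
```

```text
t 39.0 tcp [0.5085 0.027  0.0468] open 0.0619 F [0.8 0.4 0.1] shift [-0.02 -0.    0.68] turn [0.02 0.   0.02] n/12 q1,q6 [-0.05 -0.03]
t 39.05 tcp [0.5084 0.027  0.0467] open 0.0615 F [ 1.   0.3 -1.4] shift [-0.02  0.    0.67] turn [0.02 0.   0.02] n/12 q1,q6 [-0.05 -0.03]
t 39.1 tcp [0.5083 0.027  0.0466] open 0.0619 F [ 0.4  0.4 -1.4] shift [-0.02  0.    0.67] turn [0.01 0.   0.02] n/12 q1,q6 [-0.05 -0.03]
200 260 374 [array([0.4788, 0.0608]), array([0.54  , 0.0595])]
215 260 373 [array([0.4782, 0.0525]), array([0.5397, 0.0511])]
228 261 372 [array([0.4782, 0.0451]), array([0.5393, 0.0437])]
```

>>> {"name": "apply_moves", "arguments": {
  "steps": [0,0.01,0.15,0,0,0,0,0,0,0.15,0,0,0,0,0,0,0.15,0,0,0,0,0,0,0.1,0,0,0,0,0,0,0.07,0,0,0,0,0,0,0,0,0,0,0,0,0,0,0,0,0,0]
}}

```text
t: 39.73
tool_pos: [0.5077, 0.0271, 0.0268]
orientation: [-2.246, -2.196, 0.001]
force: [0.9, 0.5, -0.9]
opening: 0.0618
gripper_force: 30.0
```

```bash
python3 - <<'E'
from h import *
go([.5084,.0265,.0265],np.radians(-1.4))
E
```

```text
t 39.73 tcp [0.5077 0.0271 0.0268] open 0.0618 F [ 0.9  0.5 -0.9] shift [-0.02  0.03  0.01] turn [-0.01  0.    0.02] n/12 q1,q6 [-0.05 -0.03]
```

>>> {"name": "apply_moves", "arguments": {
  "steps": [0,0,0,0,0,0,70,0,0,0,0,0,0,74,0,0,0,0,0,0,76,0,0,0,0,0,0,76,0,0,0,0,0,0,76,0,0,-0.2,0,0,0,76,0,0,-0.4,0,0,0,76,0,0,-0.8,0,0,0,76,0,0,-1,0,0,0,76,0,0,-1,0,0,0,76,0,0,-1,0,0,0,76,0,0,-1,0,0,0,76]
}}

```text
t: 40.73
tool_pos: [0.5078, 0.027, 0.192]
orientation: [2.245, 2.196, 0.001]
force: [0.9, 0.2, -0.5]
opening: 0.0709
gripper_force: 0.0
```

>>> {"name": "apply_moves", "arguments": {
  "steps": [-0.7,0,-0.9,0,0,0,76,-0.9,0,-0.9,0,0,0,76,-0.9,0,-0.4,0,0,0,76,-0.6,0,0,0,0,0,76,0,0,0,0,0,0,76,0,0,0,0,0,0,76]
}}

```text
t: 41.23
tool_pos: [0.5058, -0.0665, 0.2563]
orientation: [2.248, 2.194, 0.001]
force: [-0.1, 0.2, 0.4]
opening: 0.0706
gripper_force: 0.0
```

```bash
python3 - <<'E'
from h import *
go([.5084,-.06,.25],np.radians(-1.4)); k=eyes.calibration("wrist"); a=save("wrist","w18"); kt=eyes.calibration("top"); ks=eyes.calibration("scene"); b=save("top","t3"); c=save("scene","s3")
O=np.array([.5321,.0524]); th=-.0242; Ri=np.array([[np.cos(th),np.sin(th)],[-np.sin(th),np.cos(th)]])
for cam,kk in (("wrist",k),("top",kt),("scene",ks)):
  for n,z in (("slide_box",.006),("vial_1",.006),("dropper_white",.006),("sampling_tube",.05),("sleeve_mouth",.05),("tray_in",.006)):
    print(cam,n,[(round(d["conf"],2),np.round(d["xy"]).tolist(),(1000*Ri@(pix2z(kk,d["xy"],z)[:2]-O)).round(1)) for d in eyes.place_of(cam,n)])
w=cv2.resize(a[60:250,210:460],(500,380)); t=cv2.resize(b[165:255,255:345],(300,300)); s=cv2.resize(c[170:260,250:350],(300,270))
o=np.zeros((580,800,3),np.uint8); o[:380,:500]=w; o[:300,500:]=t; o[305:575,500:]=s; cv2.imwrite("pics/fin.png",o[:,:,::-1])
E
```

```text
t 41.23 tcp [ 0.5058 -0.0665  0.2563] open 0.0706 F [-0.1  0.2  0.4] shift [0.22 0.08 0.21] turn [ 0.01 -0.    0.  ] n/12 q1,q6 [-0.23 -0.21]
wrist slide_box [(0.63, [315.0, 106.0], array([-25. , -20.9]))]
wrist vial_1 [(0.86, [360.0, 88.0], array([35.8,  2.3])), (0.67, [357.0, 129.0], array([ 33.8, -51.4]))]
wrist dropper_white [(0.77, [319.0, 55.0], array([-19.1,  43.8]))]
wrist sampling_tube [(0.96, [417.0, 139.0], array([104.2, -63.9])), (0.85, [490.0, 212.0], array([ 212.1, -160.4]))]
wrist sleeve_mouth [(0.64, [418.0, 137.0], array([105.1, -61. ]))]
wrist tray_in [(0.97, [333.0, 88.0], array([-0.7,  1.7]))]
top slide_box [(0.78, [304.0, 224.0], array([-24. , -25.2]))]
top vial_1 [(0.67, [316.0, 185.0], array([106.3, -61.7])), (0.58, [294.0, 206.0], array([36.6,  9.5])), (0.42, [314.0, 207.0], array([ 33.9, -57. ]))]
top dropper_white [(0.68, [281.0, 225.0], array([-27.2,  48.1]))]
top sampling_tube [(0.59, [304.0, 224.0], array([-29.7, -27.5])), (0.47, [354.0, 144.0], array([ 231. , -181.7])), (0.34, [284.0, 225.0], array([-33.8,  36.6]))]
top sleeve_mouth [(0.85, [320.0, 178.0], array([115.2, -73.5])), (0.43, [428.0, 172.0], array([ 139.2, -417. ]))]
top tray_in [(0.76, [297.0, 221.0], array([-12.2,  -3.1]))]
scene slide_box [(0.89, [310.0, 234.0], array([-24.1, -18.8])), (0.33, [310.0, 195.0], array([149.1, -90.5]))]
scene vial_1 [(0.62, [314.0, 234.0], array([-28.9, -28.1])), (0.61, [316.0, 218.0], array([ 34., -62.])), (0.41, [295.0, 223.0], array([36.2,  2.8]))]
scene dropper_white [(0.67, [291.0, 235.0], array([-6.3, 30.8])), (0.49, [306.0, 192.0], array([171.1, -88.7]))]
scene sampling_tube [(0.64, [308.0, 192.0], array([106.8, -67.9]))]
scene sleeve_mouth [(0.85, [307.0, 195.0], array([ 94.6, -58.1])), (0.46, [303.0, 230.0], array([-52. ,  13.7]))]
scene tray_in [(0.84, [301.0, 228.0], array([ 7.8, -5.3])), (0.58, [314.0, 218.0], array([ 35.9, -57.5]))]
```

View pics/fin.png

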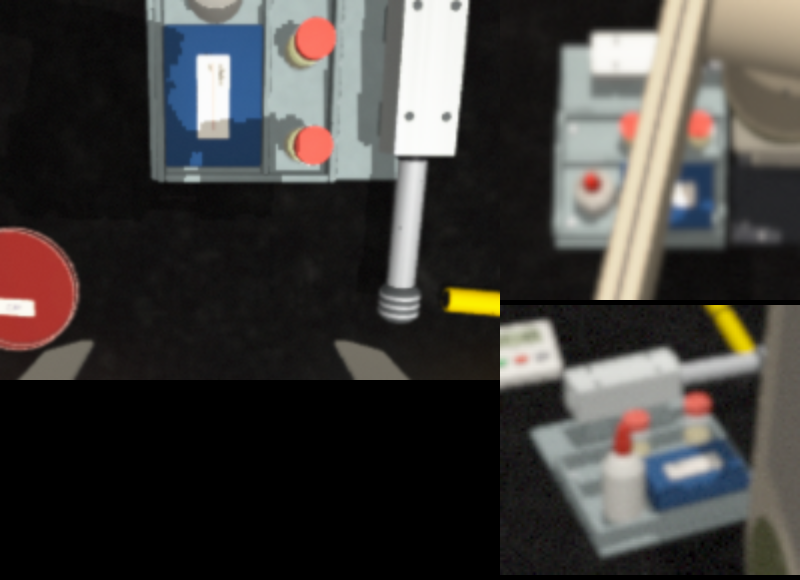

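The final picture shows the box flat in the wide bay beside the bottle, two upright vials in the narrow bay, and the tube in the sleeve with only a sliver of its ring showing at the mouth. One last check on the box height and ring depth.

```bash
python3 - <<'E'
from h import *
k=eyes.calibration("wrist"); a=cv2.imread("pics/w18.png").astype(int)
g=(a[:,:,0]-a[:,:,2]>30).astype(np.uint8); m=g.copy(); m[:70]=0; m[150:]=0; m[:,:280]=0; m[:,350:]=0
m=cv2.morphologyEx(m,cv2.MORPH_CLOSE,np.ones((9,9)))
c=max(cv2.findContours(m,0,1)[0],key=cv2.contourArea); h=cv2.convexHull(c)[:,0].astype(float)
for z in (.033,.039,.045): print(z,[np.round(x,1) for x in cv2.minAreaRect(np.array([pix2z(k,u,z)[:2]*1000 for u in h],np.float32))])
for r in (85,100,115,130): x=np.where(m[r])[0]; print(r,x.min(),x.max())
x=[a[r,412:420].min(1).mean().round() for r in range(130,150)]; print(x)
print(pix2z(k,(416,136),.068),pix2z(k,(416,140),.059),proj(k,[[.6346,-.0100,.068],[.6346,-.0130,.0585],[.6346,-.0070,.0585]]))
E
```

```text
0.033 [array([507.9,  27.6]), array([87.3, 62.3]), np.float64(88.7)]
0.039 [array([507.9,  27.2]), array([85.9, 61.3]), np.float64(88.7)]
0.045 [array([507.9,  26.9]), array([84.6, 60.4]), np.float64(88.7)]
85 292 341
100 292 340
115 293 340
130 293 340
[np.float64(250.0), np.float64(250.0), np.float64(250.0), np.float64(250.0), np.float64(250.0), np.float64(250.0), np.float64(248.0), np.float64(188.0), np.float64(78.0), np.float64(60.0), np.float64(127.0), np.float64(191.0), np.float64(209.0), np.float64(211.0), np.float64(212.0), np.float64(212.0), np.float64(212.0), np.float64(213.0), np.float64(214.0), np.float64(214.0)]
[ 0.62623517 -0.00822059  0.068     ] [ 0.6295416 -0.0133776  0.059    ] [[422.8488653  137.40272436]
 [419.96342263 139.59977368]
 [420.26912357 134.61723085]]
```

```bash
python3 -c "
from plant import robot
print(robot.close_job())"
```

```text
the job is handed in; nothing more can be done
None
```

I handed the job in at about 41 s of the 210 s: the tube is in the sleeve with its ring about 1 mm from the mouth, and the slide box, white dropper bottle and both vials stand in the tray; no verdict came back.

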